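Pack the candle holders in the tin and shut the drawer

ROBOT

A 6-joint arm with a two-finger parallel gripper is mounted at the origin on the work surface. World frame = base frame: x ahead of the robot, y to its left, z up, the work surface at z = 0. Lengths are in m, angles in degrees, forces in N, time in s.
With the tool pointing down it reaches from about 0.3 to 0.95 m from the base axis. Payload 3.1 kg.
Tool frame: the origin (TCP) lies midway between the tips of the shut fingers; the grasp point (between the pads) lies 19 mm behind it; z points along the fingers, y is the line along which they close (so a half turn about z gives the same grasp; the last joint's range is limited). The gripper opens to 85 mm and grips with 20 to 120 N. Pads are 22 mm wide; open, the fingers measure 114 mm over their backs; the gripper's body (76 mm by 85 mm) begins 54 mm behind the grasp point. The pads swing forward as they close: fully open they stand 13 mm farther back than shut.
Start: joints at [61.897, 17.653, 93.61, -0, 68.738, -3.994], TCP at [0.255, 0.57, 0.231] pointing down, gripper open.
Joint ranges: [-175.34, 175.34], [-45.06, 112.39], [2.9, 150.54], [-68.45, 248.45], [3.09, 151.38], [-168.51, 168.51]. Speed limits (degrees/s): [159.86, 159.86, 180, 180, 180, 180].

INTERFACE

Orientations are given as [roll, pitch, yaw] about the fixed x, y, z axes, in that order (R = Rz(yaw) Ry(pitch) Rx(roll)).
In Python, from cell import * gives the robot as it stands.
- The arm moves only by the shell command python3 -m inch 'ROWS' [FORCE]. ROWS is JSON, a list of rows, each a list of 3 entries, a list of its own where there are three numbers: the turn, a rotation vector about the tool's x, y, z in degrees, then the shift along the tool's x, y, z in mm, then the closure, from 0 (fully open) to 1 (shut). In form: [[[ax, ay, az], [dx, dy, dz], grip], ...]. A call has 1 to 8 rows; each row is the pose to reach, as a shift and turn from the pose commanded when the call began, along the tool's axes at that moment; what a row does not reach only later rows make up. A row lasts 1/12 s, in which the tool goes at most 41.7 mm and 7.16 degrees, less where a joint would pass 70% of its speed; a pose out of reach is approached as far as the arm can. A call with a gripper value outside its range is refused whole. The fingers move at their own pace and stop on an object; FORCE is the grip in N (left out, the last holds). Time passes only in rows, so rows that repeat a pose let the fingers close. It gives the time, the measured TCP pose, the force, the opening and the grip force at its end, in the units of the state.
- get_obs(): the state, without advancing time (a new reading comes with each control period).
- read_camera(name): name is "side" or "top"; returns a dict with "pixels" (384x512x3 uint8, red, green, blue), "K" (3x3 intrinsics, pixels), "R" (3x3) and "t" (3): a world point X has camera coordinates R X + t. Camera axes: x right, y down, z forward; pixel columns grow to the right and rows downward; lengths in m; the calibration is good to about 2 mm. A picture is of the moment at which its call begins. There is no depth.
- job_done(): hands the job in; it is judged then, once.
The state is a dict: "clock": time; "joints": joint angles; "joint_velocities": joint speeds; "tau": joint torques, N m; "eef_pos": TCP position; "tool_rot": TCP orientation; "contact_force": force on the tool from outside, world axes, zero at the start; "torque": the same for the moment, N m; "grip_width": finger opening in m; "gripper_force": force on a finger pad.
Only numpy, scipy, OpenCV 4.12 (cv2) and the standard library are available. Lean on these libraries where they do the work, as an engineer would, in place of code of your own. Each camera call takes 0.05 s, during which the arm holds its last target. There are 200 camera calls.

TASK

Stand the two loose candle holders in the two empty places of the round tin in the drawer, setting them down without dropping them, so that all seven stand flat on the tin's floor, one in the middle and six round it. Then gently push the drawer fully shut without disturbing the bowl, paperweight and keys on the shelf.

Things in the scene. Friction and masses are not known exactly. Their poses are not given: they have to be found in the camera images.
- left_mid (a point): Loose brass candle holder, 60 mm high: round foot 60 mm across (52 at the very bottom), 9 mm thick, a short cone up to 14 mm, then a plain round stem 28 mm across up to the top; 0.11 to 0.22 kg. Point: on its axis, 30 mm above its underside; z is its axis. It stands upright on the table to the left (+y) of the shelf.
- right_mid (a point): Loose holder, same as left_mid, upright on the table to the right (-y) of the shelf.
- packed1_mid (a point): Holder, same as left_mid, already standing in the tin, number 1 of five going round the outer ring (about 60 degrees apart); loose, it slides a few mm if pushed.
- packed2_mid (a point): Holder, same as left_mid, already standing in the tin, number 2 of five going round the outer ring (about 60 degrees apart); loose, it slides a few mm if pushed.
- packed3_mid (a point): Holder, same as left_mid, already standing in the tin, number 3 of five going round the outer ring (about 60 degrees apart); loose, it slides a few mm if pushed.
- packed4_mid (a point): Holder, same as left_mid, already standing in the tin, number 4 of five going round the outer ring (about 60 degrees apart); loose, it slides a few mm if pushed.
- packed5_mid (a point): Holder, same as left_mid, already standing in the tin, number 5 of five going round the outer ring (about 60 degrees apart); loose, it slides a few mm if pushed.
- tin_floor (a point): Round grey metal tin, loose in the drawer: inner diameter 189 mm, wall 2.5, height 32. Point: centre of its floor's upper face. At the start its x axis points to the empty place in the outer ring (at the back, within about 25 degrees of straight back), where a holder's axis belongs about 62 mm from the centre; the other empty place is the middle. Play to the wall is about 4 mm.
- shelf: Fixed dark wooden shelf unit over the drawer: a board 336 mm wide whose front edge has a raised lip 14 mm thick. Board and lip fill the height from 88 to 160 mm above the table at that edge (the board behind it to 118 mm). Origin on the table, straight below the middle of the front edge; x points back into the unit, y to the left.
- lip_edge (a point): Middle of the lower front edge of the shelf board, 88 mm above the table; axes as shelf. The edge overhangs the back of the tin: in plan it runs about 20 to 30 mm behind the axis of the empty outer place, so that the foot of a holder standing there reaches up to about 10 mm under the board.
- drawer_front (a point): Middle of the outer face of the drawer's front panel, 42 mm above the table; x points the way it shuts, y left. The panel is 306 mm wide, from 6 to 78 mm above the table, with a brass pull (60 mm wide, standing 23 mm out) in its middle; shut, it ends 7 mm behind the lip edge. The drawer's floor is 12 mm above the table; a partition sets off the right side, with a phone and a case.
- drawer (a joint): Opening of the drawer in m: 0 shut, 0.210 at its stop (it cannot be pulled further); starts at 0.204 to 0.208. It slides along -x of shelf with about 3 N of friction and stays where it is left.
- bowl: Bystander on the shelf board: tan clay bowl, 96 mm wide, 45 mm high; origin at its underside.
- paperweight: Bystander on the shelf board: lime glass paperweight, 72 mm wide, 43 mm high; origin at its underside.
- keys: Bystander on the shelf board: pewter key ring with a key, about 90 mm long, 5 mm high; origin at its underside.
Mind the look-alikes: they are no part of the job. Leave any black look-alike of the part that bears packed1_mid alone. Of the things that look like the part that bears tin_floor, the largest one is meant.

How it is judged (in metres and radians):
On the way:
1. all seven holders stand flat in the tin, let go, with the drawer still open (z of left_mid in the frame of tin_floor between 0.026 and 0.034 m and horizontal distance between each of left_mid, right_mid, packed1_mid, packed2_mid, packed3_mid, packed4_mid, packed5_mid and tin_floor below 0.068 m and angle between each of left_mid, right_mid, packed1_mid, packed2_mid, packed3_mid, packed4_mid, packed5_mid's own z axis and vertical below 0.08 rad and z of right_mid in the frame of tin_floor between 0.026 and 0.034 m and z of packed1_mid in the frame of tin_floor between 0.026 and 0.034 m and z of packed2_mid in the frame of tin_floor between 0.026 and 0.034 m and z of packed3_mid in the frame of tin_floor between 0.026 and 0.034 m and z of packed4_mid in the frame of tin_floor between 0.026 and 0.034 m and z of packed5_mid in the frame of tin_floor between 0.026 and 0.034 m and contact force between the fingers and left below 0.2 N and contact force between the fingers and right below 0.2 N and value of joint drawer above 0.15 m), for 0.2 s.
At the end, for the whole second after the job is handed in: The drawer is within 8 mm of shut; the tin is level (0.06 rad); all seven holders are upright (0.08 rad), on the tin's floor (their middles 26 to 34 mm above it) and inside its wall (axis within 68 mm of the tin's centre), at rest (z of left_mid in the frame of tin_floor between 0.026 and 0.034 m and horizontal distance between each of left_mid, right_mid, packed1_mid, packed2_mid, packed3_mid, packed4_mid, packed5_mid and tin_floor below 0.068 m and angle between each of left_mid, right_mid, packed1_mid, packed2_mid, packed3_mid, packed4_mid, packed5_mid's own z axis and vertical below 0.08 rad and z of right_mid in the frame of tin_floor between 0.026 and 0.034 m and z of packed1_mid in the frame of tin_floor between 0.026 and 0.034 m and z of packed2_mid in the frame of tin_floor between 0.026 and 0.034 m and z of packed3_mid in the frame of tin_floor between 0.026 and 0.034 m and z of packed4_mid in the frame of tin_floor between 0.026 and 0.034 m and z of packed5_mid in the frame of tin_floor between 0.026 and 0.034 m and value of joint drawer below 0.008 m and angle between tin_floor's own z axis and vertical below 0.06 rad and linear speed of each of left, right below 0.03 m/s); the robot touches nothing.
It fails at once if the bowl, the paperweight or the keys are moved more than 20 mm (distance of any of bowl, paperweight, keys from where it was at the start of the episode above 0.02 m).
It fails at once if the drawer is slammed (faster than 0.4 m/s) (velocity of joint drawer below -0.4 m/s).
It fails at once if the left holder is dropped (over 0.6 m/s with no finger on it) (linear speed of left above 0.6 m/s and contact force between the fingers and left below 0.05 N).
It fails at once if the right holder is dropped (over 0.6 m/s with no finger on it) (linear speed of right above 0.6 m/s and contact force between the fingers and right below 0.05 N).
It also fails if it takes over 64 s, if anything falls off the work surface, if the arm or the gripper's body presses on something with over 40 N, if the wrist force passes 120 N, or if a joint passes its speed limit or range.

## Working session

There is one attempt and no reset: what is moved stays moved. The work goes in short steps, Python scripts to look and compute and a shell command to move; the robot and the scene stay as the last step left them, time stands still between calls to the robot, and variables do not carry over. Pictures are saved under pics/ and viewed, at most 10 in all, crops included, and the job is handed in when it is done.

```bash
ls; mkdir -p pics; python3 - <<'E'
from cell import *
import cv2,numpy as np
for n in("top","side"):
    c=read_camera(n);cv2.imwrite(f"pics/{n}0.png",c["pixels"][:,:,::-1]);print(n,c["K"],c["R"],c["t"], -np.array(c["R"]).T@np.array(c["t"]))
o=get_obs();print(o)
E
```

```text
pics
top [[353.32629428   0.         256.05937728]
 [  0.         353.32629428 193.20964801]
 [  0.           0.           1.        ]] [[-0.01121103 -0.99955264  0.02772775]
 [-0.99937937  0.01027439 -0.0336945 ]
 [ 0.03339454 -0.02808829 -0.99904747]] [-0.00173509  0.55979034  0.86737119] [0.530458   0.01687715 0.88545496]
side [[427.73461755   0.         246.66970099]
 [  0.         427.73461755 188.24613058]
 [  0.           0.           1.        ]] [[ 0.79050726 -0.61243974  0.00397998]
 [-0.38666828 -0.50411098 -0.77224333]
 [ 0.47495886  0.60892503 -0.63531441]] [-0.4582672   0.28828457  0.91541639] [ 0.03894892 -0.69275358  0.80602695]
{'clock': 0.1, 'joints': array([ 6.18953929e+01,  1.76980423e+01,  9.36829661e+01,  4.06325390e-05,
        6.87385518e+01, -3.99245667e+00]), 'joint_velocities': array([ 0.12967208, -0.03282447, -0.20821829, -0.10454234, -0.10025415,
       -0.03841045]), 'tau': array([-7.36028560e-04, -4.16408265e+01, -2.77643305e+01, -8.05317268e-05,
        3.92320697e-03, -2.17446268e-05]), 'eef_pos': array([0.25498477, 0.56979254, 0.2301718 ]), 'tool_rot': array([-1.79880733e+02, -8.36213600e-03,  1.55887826e+02]), 'contact_force': array([-0.02809813, -0.13112151,  0.41951448]), 'torque': array([ 0.03259915, -0.01699111, -0.01220705]), 'gripper_force': 0.0, 'grip_width': 0.08538295320314536}
```

View pics/top0.png

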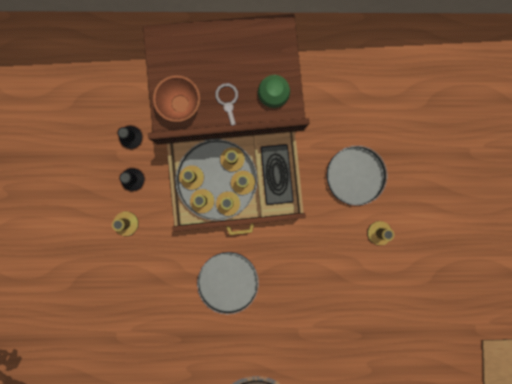

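View pics/side0.png

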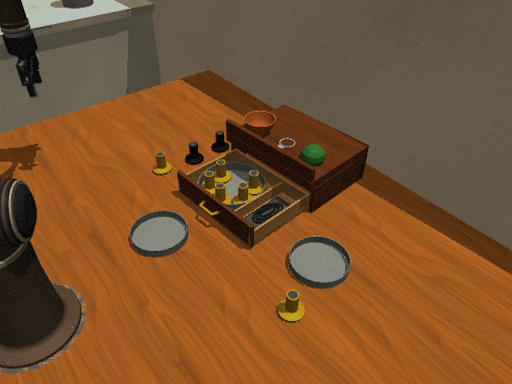

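View crop.

The top view shows brass loose holders at (124,223) on the left and (380,233) on the right. Black look-alikes are at (130,137) and (132,180), and I'll leave those alone. There are three tins: (216,180), about 80 px across and in the drawer, plus (356,176) and (228,282), each about 60 px. The largest, in the drawer, is the one meant. I'll confirm with an enlarged crop.

```bash
cat > h.py <<'E'
from cell import *
import cv2,numpy as np
def cam(n):
    c=read_camera(n);return {k:np.array(v) for k,v in c.items()}
def ray(c,u,v):
    d=c["R"].T@np.linalg.inv(c["K"])@np.array([u,v,1.]);return -c["R"].T@c["t"],d/np.linalg.norm(d)
def plane(c,u,v,z):
    o,d=ray(c,u,v);return o+d*(z-o[2])/d[2]
def tri(c1,p1,c2,p2):
    A=[];b=[]
    for c,p in((c1,p1),(c2,p2)):
        o,d=ray(c,*p);M=np.eye(3)-np.outer(d,d);A.append(M);b.append(M@o)
    X=np.linalg.lstsq(np.vstack(A),np.hstack(b),rcond=None)[0]
    return X,[np.linalg.norm(A[i]@X-b[i]) for i in(0,1)]
def proj(c,X):
    q=c["K"]@(c["R"]@np.array(X)+c["t"]);return q[:2]/q[2]
E
python3 - <<'E'
from h import *
t=cam("top");s=cam("side")
np.savez("t0.npz",**t);np.savez("s0.npz",**s)
for n,c in(("t",t),("s",s)):
    hsv=cv2.cvtColor(c["pixels"],cv2.COLOR_RGB2HSV)
    m=cv2.inRange(hsv,(21,120,70),(35,255,255))
    k,l,st,ce=cv2.connectedComponentsWithStats(m)
    for i in range(1,k):
        if st[i,4]>25:print(n,st[i],ce[i].round(1))
a=t["pixels"][115:245,100:260,::-1];b=s["pixels"][120:250,150:310,::-1]
im=np.hstack([cv2.resize(a,(480,390),interpolation=2),]);
im2=cv2.resize(b,(480,390),interpolation=2)
cv2.imwrite("pics/c1.png",cv2.resize(a,(720,585),interpolation=2));cv2.imwrite("pics/c2.png",cv2.resize(b,(720,585),interpolation=2))
E
```

```text
t [225 149  19  19 130] [235.8 157.7]
t [182 167  21  20 197] [194.4 176.2]
t [236 172  19  17 133] [246.2 179.7]
t [193 190  20  19 176] [204.9 199.2]
t [220 193  19  18 153] [230.8 201.3]
t [122 213  16  21 166] [131.2 221.6]
t [114 218  12  14  46] [121.  224.3]
t [368 222  23  19 184] [377.3 229.5]
s [152 153  19  21 156] [161.9 166.7]
s [204 166  27  38 369] [219.2 184.4]
s [233 170  31  34 284] [249.4 189.3]
s [199 201  19  15  63] [207.2 208.9]
s [287 290  12  12  51] [292.7 296.1]
s [278 299  27  23 316] [291.5 311.7]
```

View pics/c1.png

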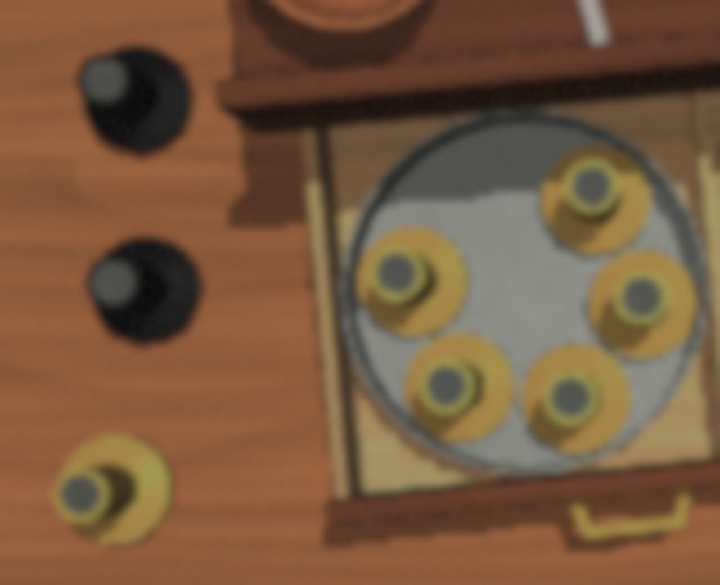

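View pics/c2.png

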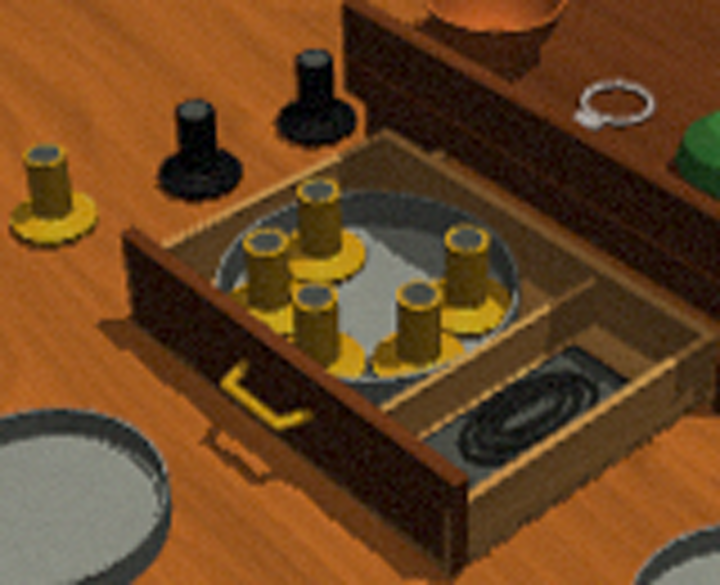

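The crops confirm it. The loose left holder is brass, with its stem top at crop (81,494). The drawer tin is clearly the large one and holds five brass holders; its gap is at the back left, with the middle also empty. Next I'll measure the stem tops in both views, the tin and the shelf edge.

```bash
cat > meas.py <<'E'
from h import *
def hole(c,u,v,r=5.5):
    # centroid of the dark, unsaturated mouth of a stem near (u,v)
    for _ in range(3):
        hsv=cv2.cvtColor(c["pixels"],cv2.COLOR_RGB2HSV).astype(float)
        Y,X=np.mgrid[:384,:512];m=(np.hypot(X-u,Y-v)<r)
        w=m*np.clip(110-hsv[...,1],0,80)*(hsv[...,2]>60)
        u,v=(w*X).sum()/w.sum(),(w*Y).sum()/w.sum()
    return u,v
E
python3 - <<'E'
from meas import *
t=dict(np.load("t0.npz"));s=dict(np.load("s0.npz"))
T={'L':(81,494),'A':(593,186),'B':(641,297),'C':(571,397),'D':(447,386),'E':(398,272)}
S={'L':(45,155),'A':(467,240),'B':(419,295),'C':(315,297),'D':(266,241),'E':(319,190)}
T={k:(99.6+x/4.5,114.6+y/4.5) for k,(x,y) in T.items()};S={k:(149.6+x/4.5,119.6+y/4.5) for k,(x,y) in S.items()}
T['R']=(387,234.5);S['R']=(292.5,294)
P={}
for k in T:
    a=hole(t,*T[k],3.5);b=hole(s,*S[k],3.5)
    X,e=tri(t,a,s,b);P[k]=X;print(k,np.round(a,1),np.round(b,1),(X*1000).round(1),np.round(np.array(e)*1000,1))
# feet on table as check: brass blob bbox -> foot circle
for k,(u,v) in {'L':(99.6+114/4.5,114.6+489/4.5)}.items():print('footL',plane(t,u,v,.007)*1000)
# tin hull
hsv=cv2.cvtColor(t["pixels"],cv2.COLOR_RGB2HSV)
m=cv2.inRange(hsv,(0,0,20),(180,70,255));m[:, :172]=0;m[:,259:]=0;m[:138]=0;m[225:]=0
k,l,st,ce=cv2.connectedComponentsWithStats(m);i=1+np.argmax(st[1:,4]);print(st[i])
c=cv2.findContours((l==i).astype(np.uint8),0,1)[0];hl=cv2.convexHull(max(c,key=len));el=cv2.fitEllipse(hl);print(el)
print('tin',(plane(t,*el[0],.044)*1000).round(1),'R',np.mean(el[1])/2/353.3*(.885-.044))
Q=np.array([P[k][:2] for k in'ABCDE'])
A=np.c_[2*Q,np.ones(5)];x=np.linalg.lstsq(A,(Q**2).sum(1),rcond=None)[0];cc=x[:2];print('ringctr',cc*1000,'r',np.hypot(*(Q-cc).T)*1000,'ang',np.degrees(np.arctan2(*(Q-cc).T[::-1])))
# lip edge lower front: view pixels along dark edge
for u,v in((230,107),(715,68)):
    print('lip top front',(plane(t,99.6+u/4.5,114.6+v/4.5,.16)*1000).round(1))
E
```

```text
L [117.6 224.3] [159.4 153.6] [488.7 314.7  59.3] [1. 1.]
A [231.1 155.9] [253.4 172.4] [643.4  50.7  75.8] [0.5 0.5]
B [242.  180.6] [242.7 184.6] [586.5  26.2  75.3] [0.4 0.4]
C [226.2 202.9] [219.5 185.2] [535.6  62.9  74.9] [0.5 0.5]
D [198.9 200.4] [208.6 173. ] [542.  125.1  75.6] [0.6 0.6]
E [187.9 175.1] [220.4 161.8] [600.  150.1  74.6] [0.9 0.9]
R [387.8 234.3] [292.4 294. ] [ 457.9 -314.9   60.6] [0.3 0.3]
footL [489.26853276 315.19528724   7.        ]
[ 175  138   83   83 2814]
((215.8113555908203, 179.32481384277344), (81.45256805419922, 82.00048065185547), 88.38677215576172)
tin [592.6  88.6  44. ] R 0.09727145058151145
ringctr [592.89046033  88.21743407] r [62.88776014 62.34379782 62.59915728 62.89599846 62.33549259] ang [ -36.61877895  -95.91694597 -156.18036492  144.05962059   83.44481007]
lip top front [669.3 211.1 160. ]
lip top front [686. -10. 160.]
```

Heights check out: loose stem tops at 59–61 mm, packed ones at about 75 mm, so the tin floor is at z≈15 mm. The ring centre is (593,88), and the tin-hull fit agrees. The empty place is at +23.4°, about (650,113), with the lip about 26 mm behind it. I'll grasp with the tool leaned 30° back from the lip.

```bash
cat > plan.py <<'E'
import sys,numpy as np
from scipy.spatial.transform import Rotation as Ro
from cell import *
def Rd(tilt,yaw):  # tool z = down tilted towards shelf +x; tool y along -(shelf y)
    return Ro.from_euler('z',yaw,degrees=True)*Ro.from_euler('y',-tilt,degrees=True)*Ro.from_euler('x',180,degrees=True)
def plan(tgts,tilt=30,yaw=4.3,flip=False):
    """tgts: grasp points (mm). Prints turn and shifts in tool axes"""
    o=get_obs();R0=Ro.from_euler('xyz',o['tool_rot'],degrees=True);R=Rd(tilt,yaw)
    if flip:R=R*Ro.from_euler('z',180,degrees=True)
    p0=np.array(o['eef_pos'])*1e3
    print('t',o['clock'],'tcp',p0.round(1),'w',o['grip_width'],'joints',np.round(o['joints'],0),'F',np.round(o['contact_force'],1))
    print('turn',(R0.inv()*R).as_rotvec(degrees=True).round(1),'z',R.as_matrix()[:,2].round(2))
    for g in tgts:
        tcp=np.array(g)+19*R.as_matrix()[:,2];print(g,'tcp',tcp.round(1),'shift',R0.inv().apply(tcp-p0).round(1))
E
python3 - <<'E'
from plan import *
for f in(0,1):
    z=Rd(30,4.3).as_matrix()[:,2]
    plan([np.array([488.8,315,42])-90*z,np.array([488.8,315,42])],flip=f)
E
```

```text
t 0.2 tcp [255.1 570.  230.5] w 0.0853468191436579 joints [62. 18. 94. -0. 69. -4.] F [0.2 0.4 0.2]
turn [-39.4  10.1 147.1] z [ 0.5   0.04 -0.87]
[443.92666899 311.62595729 119.94228634] tcp [453.4 312.3 103.5] shift [-286.3 -154.   127.2]
[488.8 315.   42. ] tcp [498.3 315.7  25.5] shift [-325.9 -132.5  205.1]
t 0.2 tcp [255.1 570.  230.5] w 0.0853468191436579 joints [62. 18. 94. -0. 69. -4.] F [0.2 0.4 0.2]
turn [ -7.5 -29.4 -27.7] z [ 0.5   0.04 -0.87]
[443.92666899 311.62595729 119.94228634] tcp [453.4 312.3 103.5] shift [-286.3 -154.   127.2]
[488.8 315.   42. ] tcp [498.3 315.7  25.5] shift [-325.9 -132.5  205.1]
```

```bash
python3 -m inch '[[[-7.5,-29.4,-27.7],[-286,-154,127],0],[[-7.5,-29.4,-27.7],[-286,-154,127],0],[[-7.5,-29.4,-27.7],[-286,-154,127],0],[[-7.5,-29.4,-27.7],[-286,-154,127],0],[[-7.5,-29.4,-27.7],[-286,-154,127],0],[[-7.5,-29.4,-27.7],[-286,-154,127],0],[[-7.5,-29.4,-27.7],[-286,-154,127],0],[[-7.5,-29.4,-27.7],[-286,-154,127],0]]' 60
python3 -m inch '[[[0,0,0],[0,0,0],0],[[0,0,0],[0,0,0],0]]'
python3 - <<'E'
from plan import *
plan([[488.8,315,120],[488.8,315,43]],flip=1)
E
```

```text
clock: 0.87
eef_pos: [0.4434, 0.3227, 0.1085]
tool_rot: [180.0, 30.0, -175.6]
contact_force: [1.3, -0.5, -0.0]
grip_width: 0.0853
gripper_force: 0.0
clock: 1.03
eef_pos: [0.445, 0.3215, 0.1085]
tool_rot: [-180.0, 29.9, -176.0]
contact_force: [1.4, 1.0, 0.9]
grip_width: 0.0855
gripper_force: 0.0
t 1.0333 tcp [445.  321.5 108.5] w 0.08550572878416521 joints [ 41.  10. 126. -44.  26. -16.] F [1.4 1.  0.9]
turn [-0.2 -0.1 -0.3] z [ 0.5   0.04 -0.87]
[488.8, 315, 120] tcp [498.3 315.7 103.5] shift [-43.3  -9.5  30.6]
[488.8, 315, 43] tcp [498.3 315.7  26.5] shift [-4.9 -9.5 97.4]
```

```bash
python3 -m inch '[[[0,0,0],[-5,-9.5,15],0],[[0,0,0],[-5,-9.5,40],0],[[0,0,0],[-5,-9.5,65],0],[[0,0,0],[-5,-9.5,85],0],[[0,0,0],[-5,-9.5,97],0],[[0,0,0],[-5,-9.5,97],0]]'
python3 -m inch '[[[0,0,0],[0,0,0],0.9],[[0,0,0],[0,0,0],0.9],[[0,0,0],[0,0,0],0.9],[[0,0,0],[0,0,0],0.9],[[0,0,0],[0,0,0],0.9],[[0,0,0],[0,0,0],0.9],[[0,0,0],[0,0,0],0.9],[[0,0,0],[0,0,0],0.9]]' 60
python3 - <<'E'
from meas import *
s=cam("side");cv2.imwrite("pics/g1.png",cv2.resize(s["pixels"][100:230,90:260,::-1],(680,520),interpolation=2))
from plan import *
plan([],flip=1)
E
```

```text
clock: 1.53
eef_pos: [0.4981, 0.3202, 0.0269]
tool_rot: [180.0, 30.0, -175.7]
contact_force: [-0.5, -0.5, 0.1]
grip_width: 0.0855
gripper_force: 0.0
clock: 2.2
eef_pos: [0.4986, 0.3196, 0.0297]
tool_rot: [179.9, 30.1, -175.8]
contact_force: [-4.1, -0.4, 6.8]
grip_width: 0.0264
gripper_force: 59.3
t 2.25 tcp [498.6 319.6  29.7] w 0.02581301941884063 joints [ 37.  23. 123. -62.  18.  -0.] F [-3.4  0.1  7.1]
turn [ 0.1  0.1 -0.1] z [ 0.5   0.04 -0.87]
```

View pics/g1.png

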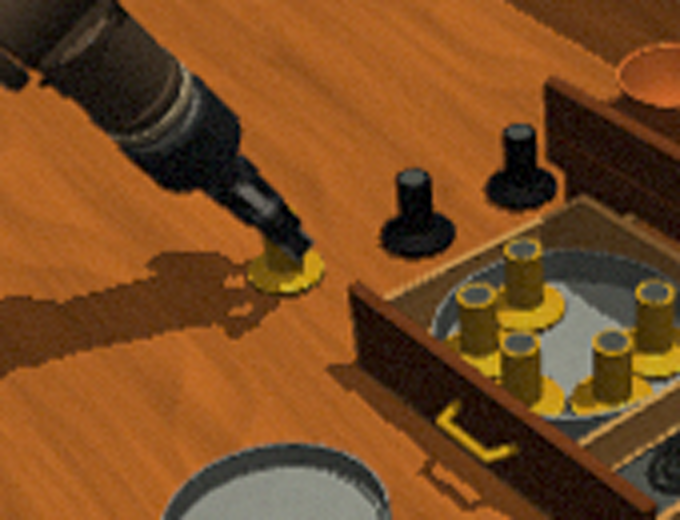

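The side view shows the fingers on the left holder's stem (crop ~(285,250)), with the foot flat on the table. I'll lift and check it in both views.

```bash
python3 -m inch '[[[0,0,0],[10,0,-17.3],0.9],[[0,0,0],[25,0,-43.3],0.9],[[0,0,0],[40,0,-69.3],0.9],[[0,0,0],[50,0,-86.6],0.9],[[0,0,0],[50,0,-86.6],0.9],[[0,0,0],[50,0,-86.6],0.9],[[0,0,0],[50,0,-86.6],0.9]]'
python3 - <<'E'
from plan import *
plan([],flip=1)
from h import *
t=cam("top");s=cam("side");np.savez("t1.npz",**t);np.savez("s1.npz",**s)
a=t["pixels"][150:270,70:190,::-1];b=s["pixels"][60:180,90:210,::-1]
cv2.imwrite("pics/g2.png",np.hstack([cv2.resize(x,(400,400),interpolation=2) for x in(a,b)]))
E
```

```text
clock: 2.83
eef_pos: [0.4123, 0.3129, 0.0785]
tool_rot: [179.9, 30.1, -175.8]
contact_force: [0.3, 0.3, -1.2]
grip_width: 0.0261
gripper_force: 59.2
t 2.8333 tcp [412.3 312.9  78.5] w 0.026074956624487628 joints [ 43.  11. 131. -53.  23.  -4.] F [ 0.3  0.3 -1.2]
turn [ 0.1  0.1 -0.1] z [ 0.5   0.04 -0.87]
```

View pics/g2.png

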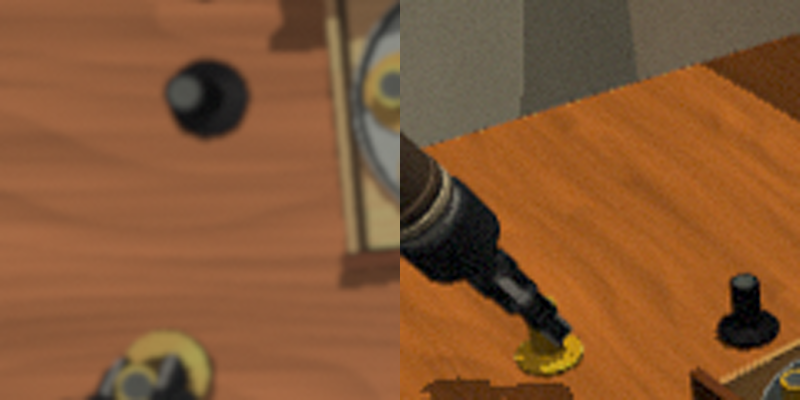

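```bash
cat > tilt.py <<'E'
from meas import *
def foot(c,guess,r):
    # brass pixels -> points on the outer foot rim; robust circle about guess
    hsv=cv2.cvtColor(c["pixels"],cv2.COLOR_RGB2HSV);m=cv2.inRange(hsv,(19,110,50),(36,255,255))
    return m
E
python3 - <<'E'
from meas import *
t=dict(np.load("t1.npz"));s=dict(np.load("s1.npz"))
for z in(50,59,112):print(z,proj(t,[.4028,.3122,z/1e3]).round(1),proj(s,[.4028,.3122,z/1e3]).round(1))
print(hole(t,111.1,264.9,3.5))
for n,c,(x0,x1,y0,y1) in(("t",t,(95,140,245,282)),("s",s,(120,150,145,178))):
    hsv=cv2.cvtColor(c["pixels"],cv2.COLOR_RGB2HSV);m=cv2.inRange(hsv,(20,120,60),(36,255,255))[y0:y1,x0:x1]
    ys,xs=np.nonzero(m);print(n,xs.min()+x0,xs.max()+x0,ys.min()+y0,ys.max()+y0)
    for r in range(m.shape[0]):print(y0+r,''.join('#' if q else '.' for q in m[r]))
E
```

```text
50 [119.8 261.4] [134.8 166.8]
59 [118.5 262.1] [134.3 164.3]
112 [109.6 266. ] [131.3 149.4]
(np.float64(110.90384615384616), np.float64(265.1912774725275))
t 105 132 250 272
245 .............................................
246 .............................................
247 .............................................
248 .............................................
249 .............................................
250 .....................#########...............
251 ....................############.............
252 ...................###############...........
253 ..................#################..........
254 ...............#####################.........
255 ................#.##################.........
256 ..................#######....########........
257 .................#######......#######........
258 .............#######..........########.......
259 .............########.........########.......
260 .............########.........########.......
261 ............#......###.........#######.......
262 ....................##.........#######.......
263 ....................
[... 1398 characters left out ...]

158 ..............................
159 .........#....................
160 .........####.......#.........
161 ..........####.....####.......
162 ........#######....#####......
163 ......#######.#....#####......
164 ......###########..######.....
165 ......####.#.##.#########.....
166 .....#####.##############.....
167 ....#####.##############......
168 .....###################......
169 ......################........
170 .......##############.........
171 .........#########............
172 .............#................
173 ..............................
174 ..............................
175 ..............................
176 ..............................
177 ..............................
```

The holder is held and upright. Its stem mouth and foot centre in the top view are both about 1.3 px to the right of prediction, so I'll apply a ~3 mm y correction and work relative to the camera. Next I'll raise it and move to a hover in front of the outer place.

```bash
python3 - <<'E'
from plan import *
plan([[404,312,150],[500,240,160],[625,114,155]],flip=1)
E
```

```text
t 2.9333 tcp [412.6 312.6  78.1] w 0.02605053714856984 joints [ 43.  11. 130. -53.  23.  -4.] F [-0.4  0.4 -1.1]
turn [ 0.   0.  -0.1] z [ 0.5   0.04 -0.87]
[404, 312, 150] tcp [413.5 312.7 133.5] shift [-28.5   0.1 -47.5]
[500, 240, 160] tcp [509.5 240.7 143.5] shift [-111.9  -78.7  -11. ]
[625, 114, 155] tcp [634.5 114.7 138.5] shift [-209.3 -213.6   51. ]
```

```bash
python3 -m inch '[[[0,0,0],[-15,0,-25],0.9],[[0,0,0],[-28,0,-48],0.9],[[0,0,0],[-50,-20,-38],0.9],[[0,0,0],[-70,-40,-28],0.9],[[0,0,0],[-90,-60,-20],0.9],[[0,0,0],[-112,-79,-11],0.9],[[0,0,0],[-126,-99,-3],0.9],[[0,0,0],[-140,-118,6],0.9]]'
python3 -m inch '[[[0,0,0],[-14,-19,9],0.9],[[0,0,0],[-28,-38,18],0.9],[[0,0,0],[-42,-57,27],0.9],[[0,0,0],[-56,-76,36],0.9],[[0,0,0],[-69,-96,45],0.9],[[0,0,0],[-69,-96,45],0.9],[[0,0,0],[-69,-96,45],0.9]]'
python3 - <<'E'
from plan import *
plan([],flip=1)
from h import *
t=cam("top");s=cam("side");np.savez("t1.npz",**t);np.savez("s1.npz",**s)
o=get_obs();g=np.array(o['eef_pos'])-.019*Rd(30,4.3).as_matrix()[:,2]
print('pred hole',proj(t,g+[0,0,.018]),proj(s,g+[0,0,.018]))
a=t["pixels"][115:235,150:270,::-1];b=s["pixels"][90:230,160:300,::-1]
cv2.imwrite("pics/g3.png",np.hstack([cv2.resize(x,(400,400),interpolation=2) for x in(a,b)]))
E
```

```text
clock: 3.6
eef_pos: [0.5465, 0.2023, 0.1431]
tool_rot: [180.0, 30.0, -175.8]
contact_force: [-0.3, 0.5, -1.2]
grip_width: 0.0259
gripper_force: 59.3
clock: 4.18
eef_pos: [0.6345, 0.1123, 0.1376]
tool_rot: [179.9, 29.9, -176.0]
contact_force: [-0.2, 0.2, -1.9]
grip_width: 0.026
gripper_force: 59.4
t 4.1833 tcp [634.5 112.3 137.6] w 0.026049244740009383 joints [  7.  13. 118.  -4.  19. -84.] F [-0.2  0.2 -1.9]
turn [-0.1 -0.1 -0.2] z [ 0.5   0.04 -0.87]
pred hole [198.06084535 159.66911892] [234.17899698 136.25740409]
```

View pics/g3.png

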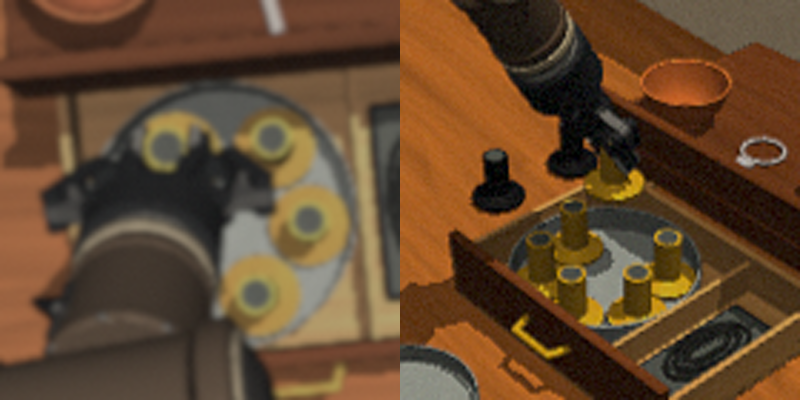

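```bash
python3 - <<'E'
from meas import *
from plan import Rd
t=dict(np.load("t1.npz"));s=dict(np.load("s1.npz"))
h=hole(t,200.1,158.7,3.5);print(h)
P=plane(t,*h,.172);print('top',P*1e3)
for z in(.105,.110,.115,.119,.125):print(z,proj(s,[P[0],P[1],z]),proj(t,[P[0],P[1],z]))
hsv=cv2.cvtColor(s["pixels"],cv2.COLOR_RGB2HSV);m=cv2.inRange(hsv,(20,120,60),(36,255,255))[138:166,216:252]
for r in range(28):print(138+r,''.join('#' if q else '.' for q in m[r]))
hsv=cv2.cvtColor(t["pixels"],cv2.COLOR_RGB2HSV);m=cv2.inRange(hsv,(20,120,60),(36,255,255))[144:166,188:222]
for r in range(22):print(144+r,''.join('#' if q else '.' for q in m[r]))
# re-measure visible packed
for k,u in {'A':(231.1,155.9),'B':(242,180.6),'C':(226.2,202.9)}.items():q=hole(t,*u,3.5);print(k,np.round(q,1),plane(t,*q,.075).round(4))
E
```

```text
(np.float64(200.0326984126984), np.float64(158.8247619047619))
top [624.92489327 109.19020302 172.        ]
0.105 [235.83030416 156.66618423] [203.99774083 162.79675239]
0.11 [235.80886181 155.21694314] [203.72548301 162.52401748]
0.115 [235.78730647 153.76006535] [203.44969404 162.24774523]
0.119 [235.76998025 152.58902406] [203.22647402 162.02413406]
0.125 [235.74385323 150.82315697] [202.88724423 161.68430983]
138 ....................................
139 ....................................
140 .................#..................
141 ....................................
142 ..............#.....................
143 ....................................
144 ..............###...................
145 ..............###...................
146 ...............####.................
147 ...............###..................
148 ................##..................
149 ............###.#.#......#..........
150 ..........########.###...###........
151 .........######.#.###..######.......
152 ..........##########.#..######......
153 .........#####.###..##########......
154 .........##############
[... 739 characters left out ...]
51 .......#############..............
152 .......############...............
153 ......#############....#..........
154 ......###......###......#.........
155 .......#........##.......#........
156 .........................#........
157 .........................##.......
158 .........................##.......
159 ..........................#.......
160 ..................................
161 ..................................
162 ......#...........................
163 ......#...........................
164 ......##..........................
165 ........#.........................
A [231.1 155.9] [0.644  0.0505 0.075 ]
B [242.  180.6] [0.5869 0.0259 0.075 ]
C [226.2 202.9] [0.5362 0.0627 0.075 ]
```

```bash
python3 -m inch '[[[0,0,0],[4,1,12],0.9],[[0,0,0],[9,2.4,24],0.9],[[0,0,0],[14,2.4,36],0.9],[[0,0,0],[18,2.4,47.4],0.9],[[0,0,0],[18,2.4,47.4],0.9],[[0,0,0],[18,2.4,47.4],0.9]]'
python3 - <<'E'
from plan import *
from meas import *
o=get_obs();g=np.array(o['eef_pos'])-.019*Rd(30,4.3).as_matrix()[:,2];print('g',g*1e3,o['contact_force'])
t=cam("top");s=cam("side");np.savez("t1.npz",**t);np.savez("s1.npz",**s)
X=g+[0,-.0024,.018]
h=hole(t,*proj(t,X),3.5);print(proj(t,X),h,plane(t,*h,X[2])*1e3)
for k,u in {'A':(231.1,155.9),'B':(242,180.6)}.items():q=hole(t,*u,3.5);print(k,np.round(q,1),plane(t,*q,.075).round(4))
z=X[2]-.055;print('side foot pred',proj(s,[X[0],X[1],z]))
hsv=cv2.cvtColor(s["pixels"],cv2.COLOR_RGB2HSV);m=cv2.inRange(hsv,(20,120,60),(36,255,255))[155:190,216:262]
for r in range(35):print(155+r,''.join('#' if q else '.' for q in m[r]))
E
```

```text
clock: 4.78
eef_pos: [0.6399, 0.1182, 0.0872]
tool_rot: [179.9, 29.9, -175.7]
contact_force: [-0.2, 0.0, -1.1]
grip_width: 0.0262
gripper_force: 59.4
g [630.44152759 117.52122462 103.6626642 ] [-0.23048349  0.00922453 -1.12194608]
[200.30623256 159.35202779] (np.float64(199.97869674185463), np.float64(159.29354636591478)) [630.57376676 115.82552136 121.6626642 ]
A [231.1 155.9] [0.644  0.0505 0.075 ]
B [242.1 180.6] [0.5868 0.0259 0.075 ]
side foot pred [236.29539008 165.87115754]
155 ..............................................
156 ................#.............................
157 ................##............................
158 ................##............................
159 ................#.#...........................
160 ..##..#.......##.#.#..........................
161 .#......#....###..####........................
162 #.......#....#########....###.................
163 ##.....##..#######.####..#####................
164 .###..###.######..#.####.#####................
165 .#.######.############..#.####................
166 ..##.##.#.############.########...............
16
[... 470 characters left out ...]
######...................#.######....
177 ###############..................####.####....
178 ###############..................###.#.####...
179 ############.##..................#.##.##.##...
180 #############.....................##.##.##....
181 ###########......................####.####....
182 #########.................##..###########.##..
183 #########..............##....#########.######.
184 #......##.............##......#######..#######
185 .......##.............##.......###.#########.#
186 .......##.............##......######..#.######
187 ##....###..............####.#####.###..#######
188 #########...............######..##############
189 #.#####.#...............#.####################
```

```bash
python3 -m inch '[[[0,0,0],[-5,-2,3],0.9],[[0,0,0],[-10,-3,6],0.9],[[0,0,0],[-14,-4.3,8],0.9],[[0,0,0],[-16.8,-4.3,9.7],0.9],[[0,0,0],[-16.8,-4.3,9.7],0.9],[[0,0,0],[-16.8,-4.3,9.7],0.9],[[0,0,0],[-16.8,-4.3,9.7],0.9]]'
cat > look.py <<'E'
from plan import *
from meas import *
o=get_obs();g=np.array(o['eef_pos'])-.019*Ro.from_euler('xyz',o['tool_rot'],degrees=True).as_matrix()[:,2];print('g',(g*1e3).round(1),o['contact_force'].round(1))
t=cam("top");s=cam("side");np.savez("t1.npz",**t);np.savez("s1.npz",**s)
X=g+[0,-.002,.018]
h=hole(t,*proj(t,X),3.5);print('hole',np.round(h,1),(plane(t,*h,X[2])*1e3).round(1))
for k,u in {'A':(231.1,155.9),'B':(242,180.6),'C':(226.2,202.9),'D':(198.9,200.4),'E':(187.9,175.1)}.items():q=hole(t,*u,3.5);print(k,np.round(q,1),(plane(t,*q,.075)*1e3).round(1))
E
python3 look.py
```

```text
clock: 5.47
eef_pos: [0.6609, 0.1145, 0.0883]
tool_rot: [179.9, 30.0, -175.8]
contact_force: [-0.4, -0.6, -0.8]
grip_width: 0.0258
gripper_force: 59.4
g [651.4 113.8 104.7] [-0.4 -0.6 -0.8]
hole [201.8 149.9] [650.8 111.6 122.7]
A [232.2 155.1] [645.9  48.   75. ]
B [242.  180.6] [586.9  25.9  75. ]
C [228.3 201.3] [539.6  57.9  75. ]
D [199.2 201.4] [540.1 124.2  75. ]
E [187.9 175.1] [600.6 149.6  75. ]
```

```bash
python3 -m inch '[[[0,0,0],[3,1,5],0.9],[[0,0,0],[7,1,12],0.9],[[0,0,0],[10.5,1,18],0.9],[[0,0,0],[14,1,24],0.9],[[0,0,0],[17,1,29.4],0.9],[[0,0,0],[17,1,29.4],0.9],[[0,0,0],[17,1,29.4],0.9]]'
python3 look.py
```

```text
clock: 6.15
eef_pos: [0.6597, 0.1155, 0.0528]
tool_rot: [179.9, 29.9, -175.8]
contact_force: [-0.9, 0.3, -0.3]
grip_width: 0.026
gripper_force: 59.5
g [650.3 114.8  69.2] [-0.9  0.3 -0.3]
hole [203.1 152.8] [649.7 113.3  87.2]
A [230.7 154.7] [646.8  51.5  75. ]
B [241.9 178.9] [590.8  26.2  75. ]
C [228.1 199.8] [543.2  58.3  75. ]
D [198.9 201.5] [539.8 124.9  75. ]
E [187.6 174.5] [602.  150.3  75. ]
```

```bash
python3 - <<'E'
from h import *
a=dict(np.load("t0.npz"))["pixels"];b=dict(np.load("t1.npz"))["pixels"]
# local shift of patches via phase correlation / template match
ga,gb=[cv2.cvtColor(x,cv2.COLOR_RGB2GRAY).astype(np.float32) for x in(a,b)]
for n,(u0,u1,v0,v1) in {'A':(226,246,149,170),'B':(234,258,168,194),'C':(217,242,190,214),'D':(190,214,190,212),'E':(178,196,166,186),'phone':(262,290,150,200),'panel':(270,300,215,225),'rimR':(246,258,160,168)}.items():
    T=ga[v0:v1,u0:u1];S=gb[v0-6:v1+6,u0-6:u1+6];r=cv2.matchTemplate(S,T,5);_,m,_,l=cv2.minMaxLoc(r)
    x,y=l;sx=sy=0
    if 0<x<12 and 0<y<12:
        f=lambda p,q,w:(p-w)/(2*(p-2*q+w));sx=f(r[y,x-1],m,r[y,x+1]);sy=f(r[y-1,x],m,r[y+1,x])
    print(n,round(m,3),round(x-6+sx,2),round(y-6+sy,2))
E
```

```text
A 0.817 -0.03 -2.7
B 0.971 -0.26 -2.3
C 0.584 0.43 -2.58
D 0.146 6 -6
E 0.576 2.82 4.1
phone 0.955 -0.23 -1.93
panel 0.961 -0.08 -1.97
rimR 0.983 0.14 -1.48
```

```bash
python3 - <<'E'
from h import *
t=dict(np.load("t1.npz"));s=dict(np.load("s1.npz"))
a=t["pixels"][125:245,160:280,::-1];b=s["pixels"][90:250,130:290,::-1]
cv2.imwrite("pics/g4.png",np.hstack([cv2.resize(x,(400,400),interpolation=2) for x in(a,b)]))
E
```

```text
(no output)
```

View pics/g4.png

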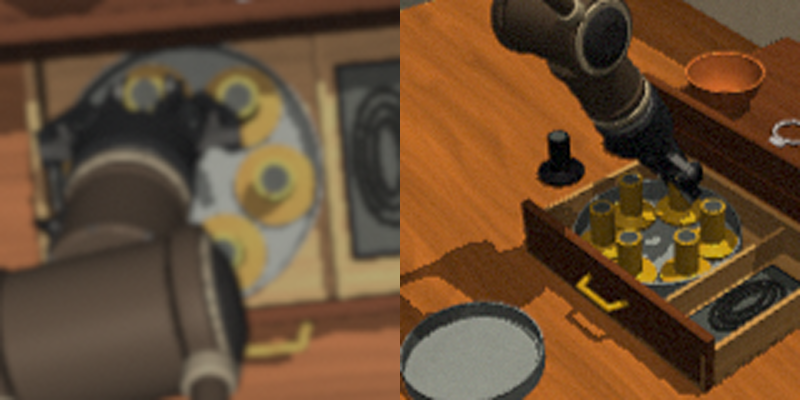

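```bash
python3 - <<'E'
from h import *
t=dict(np.load("t1.npz"));s=dict(np.load("s1.npz"))
print(tri(t,(232,164),s,(244.8,158.8)))
print(tri(t,(230,160),s,(244.8,160)))
from plan import *
plan([])
E
```

```text
(array([0.61490203, 0.04835669, 0.13680961]), [np.float64(0.003788175083574859), np.float64(0.003788175083574558)])
(array([0.6226902 , 0.05436843, 0.1263638 ]), [np.float64(0.006297578568089025), np.float64(0.006297578568089527)])
t 6.25 tcp [660.7 115.7  54. ] w 0.025977745078677925 joints [  7.  24. 115.  -7.  10. -81.] F [-0.3 -0.4 -0.6]
turn [-0.000e+00 -1.000e-01  1.799e+02] z [ 0.5   0.04 -0.87]
```

```bash
python3 - <<'E'
from h import *
t=dict(np.load("t1.npz"));s=dict(np.load("s1.npz"))
def show(c,u0,u1,v0,v1):
    hsv=cv2.cvtColor(c["pixels"],cv2.COLOR_RGB2HSV);m=cv2.inRange(hsv,(19,100,50),(36,255,255))[v0:v1,u0:u1]
    for r in range(v1-v0):print(v0+r,''.join('#' if q else '.' for q in m[r]))
show(t,188,258,140,168);show(s,212,276,158,204)
for z in(.030,.034,.038):
    a=np.linspace(0,2*np.pi,73)
    for n,c in(('t',t),('s',s)):
        P=np.array([proj(c,[.6497+.03*np.cos(q),.1133+.03*np.sin(q),z]) for q in a]);print(z,n,'u',P[:,0].min().round(1),P[:,0].max().round(1),'v',P[:,1].min().round(1),P[:,1].max().round(1))
E
```

```text
140 ......................................................................
141 ......................................................................
142 ......................................................................
143 ......................................................................
144 ......................................................................
145 .....................#.....................##.........................
146 ..............#.#.##.....................######...#...................
147 ...........###..#####................#.##########..#..................
148 ..........#####.######................###########.###.................
149 ..........###.....###...............###############.#.................
150 ..........##.......##...............#####.....######...............###
151 ..........#........................#####.......#####.##............###
152 ..........#........................####.........#######............###
153 ..........#........................####.........########...........###
154 .........##.........................##........
[... 3687 characters left out ...]
...
197 ........#############.######################..#.................
198 .........############..####################.....................
199 ..........###########.##################..#.....................
200 ............#########.###############...##......................
201 ............#########.#############.....................##......
202 ..............######...#.#####.....#.................###........
203 .....................................................#..........
0.03 t u 193.5 218.3 v 144.0 168.7
0.03 s u 231.9 252.1 v 167.7 180.0
0.034 t u 193.2 218.2 v 143.7 168.5
0.034 s u 231.9 252.1 v 166.7 178.9
0.038 t u 193.0 218.1 v 143.4 168.3
0.038 s u 231.9 252.1 v 165.6 177.8
```

The drawer has moved shut by about 4.7 mm: the phone, panel and B patches all shifted about -2 px in the top view. The held holder is upright at (649.7,113.3), so its place is now about 5 mm further back. I'll raise it slightly, shift it back 5 mm and re-check.

```bash
python3 -m inch '[[[0,0,0],[-3,0,-5],0.9],[[0,0,0],[-6,0,-3.5],0.9],[[0,0,0],[-7.5,-0.4,-2.5],0.9],[[0,0,0],[-7.5,-0.4,-2.5],0.9],[[0,0,0],[-7.5,-0.4,-2.5],0.9]]'
cat > drift.py <<'E'
from h import *
def drift(b):
    a=dict(np.load("t0.npz"))["pixels"];out={}
    ga,gb=[cv2.cvtColor(x,cv2.COLOR_RGB2GRAY).astype(np.float32) for x in(a,b)]
    for n,(u0,u1,v0,v1) in {'A':(226,246,149,170),'B':(234,258,168,194),'C':(217,242,190,214),'D':(190,214,190,212),'E':(178,196,166,186),'phone':(262,290,150,200),'panel':(270,300,215,225)}.items():
        T=ga[v0:v1,u0:u1];S=gb[v0-8:v1+8,u0-8:u1+8];r=cv2.matchTemplate(S,T,5);_,m,_,l=cv2.minMaxLoc(r);x,y=l;sx=sy=0
        if 0<x<16 and 0<y<16:
            f=lambda p,q,w:(p-w)/(2*(p-2*q+w));sx=f(r[y,x-1],m,r[y,x+1]);sy=f(r[y-1,x],m,r[y+1,x])
        if m>.75:print(n,round(m,2),'dx,dy mm',round(-(y-8+sy)*2.32,1),round(-(x-8+sx)*2.32,1))
E
python3 look.py | head -2; python3 -c "
from drift import *
drift(dict(np.load('t1.npz'))['pixels'])"
```

```text
clock: 6.67
eef_pos: [0.6666, 0.1156, 0.0608]
tool_rot: [179.9, 30.1, -175.8]
contact_force: [-0.7, -0.5, -1.5]
grip_width: 0.0261
gripper_force: 59.7
g [657.1 114.8  77.2] [-0.7 -0.5 -1.5]
hole [202.7 149.1] [656.9 113.   95.2]
B 0.97 dx,dy mm 6.8 0.7
phone 0.93 dx,dy mm 5.8 0.8
panel 0.96 dx,dy mm 6.3 -1.1
```

```bash
python3 -m inch '[[[0,0,0],[0,0,0],0.9],[[0,0,0],[0,0,0],0.9],[[0,0,0],[0,0,0],0.9],[[0,0,0],[0,0,0],0.9]]'|grep force
python3 look.py | head -2; python3 -c "
from drift import *
t=dict(np.load('t1.npz'));s=dict(np.load('s1.npz'))
drift(t['pixels'])
# side: panel/phone patches
a=dict(np.load('s0.npz'))['pixels']
ga,gb=[cv2.cvtColor(x,7).astype(np.float32) for x in(a,s['pixels'])]
for n,(u0,u1,v0,v1) in {'pull':(195,222,195,218),'phone':(248,290,195,225),'B':(232,256,180,205),'C':(210,232,180,205),'D':(200,216,170,190),'panelR':(240,256,225,250)}.items():
    r=cv2.matchTemplate(gb[v0-10:v1+10,u0-10:u1+10],ga[v0:v1,u0:u1],5);_,m,_,l=cv2.minMaxLoc(r);print(n,round(m,2),l[0]-10,l[1]-10)
for X in([.49,.06,.04],[.496,.06,.04],[.54,.125,.075],[.546,.125,.075]):print(proj(s,X))
"
```

```text
contact_force: [-1.0, -0.3, -2.4]
gripper_force: 59.6
g [657.  114.9  77. ] [-1.  -0.3 -2.4]
hole [202.7 149.1] [656.9 113.   95. ]
B 0.97 dx,dy mm 6.8 0.7
phone 0.93 dx,dy mm 5.8 0.7
panel 0.96 dx,dy mm 6.3 -1.1
pull 0.97 2 -1
phone 0.93 2 -1
B 0.82 2 -1
C 0.84 2 -1
D 0.7 2 -1
panelR 0.93 2 -1
[207.0033624 202.1491558]
[208.84637791 201.26114973]
[208.30997886 173.47647168]
[210.08695704 172.68670281]
```

```bash
python3 -m inch '[[[0,0,0],[1.5,0,2.6],0.9],[[0,0,0],[3,0,5.2],0.9],[[0,0,0],[4,0,7],0.9],[[0,0,0],[5,0,8.7],0.9],[[0,0,0],[6,0,10.4],0.9],[[0,0,0],[6,0,10.4],0.9],[[0,0,0],[6,0,10.4],0.9]]'
python3 look.py | head -2; python3 -c "
from drift import *
t=dict(np.load('t1.npz'))
drift(t['pixels'])"
```

```text
clock: 7.78
eef_pos: [0.6663, 0.1157, 0.0482]
tool_rot: [179.9, 30.0, -175.8]
contact_force: [0.2, -0.8, -0.2]
grip_width: 0.0261
gripper_force: 59.6
g [656.8 115.   64.7] [ 0.2 -0.8 -0.2]
hole [203.2 150.2] [656.5 113.4  82.7]
B 0.97 dx,dy mm 6.8 0.7
phone 0.93 dx,dy mm 5.9 0.7
panel 0.96 dx,dy mm 6.3 -1.1
```

```bash
python3 -m inch '[[[0,0,0],[0.6,0,1],0.9],[[0,0,0],[1.2,0,2],0.9],[[0,0,0],[1.7,0,3],0.9],[[0,0,0],[1.7,0,3],0.9],[[0,0,0],[1.7,0,3],0.9]]'|grep -E "eef|contact"
python3 -m inch '[[[0,0,0],[0.5,0,0.9],0.9],[[0,0,0],[0.5,0,0.9],0.9],[[0,0,0],[0.5,0,0.9],0.9]]'|grep -E "eef|contact"
python3 -m inch '[[[0,0,0],[0.5,0,0.9],0.9],[[0,0,0],[0.5,0,0.9],0.9],[[0,0,0],[0.5,0,0.9],0.9]]'|grep -E "eef|contact"
python3 look.py | head -2; python3 -c "
from drift import *
t=dict(np.load('t1.npz'))
drift(t['pixels'])"
```

```text
eef_pos: [0.6664, 0.1157, 0.045]
contact_force: [0.2, 1.2, -1.4]
eef_pos: [0.6671, 0.1157, 0.0447]
contact_force: [-1.6, -0.3, 1.9]
eef_pos: [0.6681, 0.1159, 0.0447]
contact_force: [-1.0, -0.2, 5.0]
g [658.6 115.1  61.1] [-1.  -0.2  5. ]
hole [203.4 150.2] [657.  113.5  79.1]
B 0.96 dx,dy mm 8.1 0.9
phone 0.92 dx,dy mm 7.3 0.8
panel 0.95 dx,dy mm 7.0 2.0
```

```bash
python3 -m inch '[[[0,0,0],[-0.4,0,-0.7],0.9],[[0,0,0],[-0.4,0,-0.7],0.62],[[0,0,0],[-0.4,0,-0.7],0.55],[[0,0,0],[-0.4,0,-0.7],0.5],[[0,0,0],[-0.4,0,-0.7],0.5],[[0,0,0],[-0.4,0,-0.7],0.5]]'
python3 look.py | head -2
```

```text
clock: 9.4
eef_pos: [0.666, 0.1156, 0.0433]
tool_rot: [179.9, 30.0, -175.8]
contact_force: [0.2, -0.1, 0.2]
grip_width: 0.0426
gripper_force: 0.0
g [656.6 114.9  59.8] [ 0.2 -0.1  0.2]
hole [203.5 150.2] [657.2 113.3  77.8]
```

Released with a 42.6 mm opening and zero contact force. Next I'll retreat along the tool axis and then look.

```bash
python3 -m inch '[[[0,0,0],[0,0,-12],0.5],[[0,0,0],[0,0,-30],0.5],[[0,0,0],[0,0,-55],0.5],[[0,0,0],[0,0,-80],0.5],[[0,0,0],[0,0,-110],0.3],[[0,0,0],[0,-30,-130],0],[[0,0,0],[0,-70,-140],0],[[0,0,0],[0,-110,-150],0]]'
python3 -m inch '[[[0,0,0],[0,-40,-10],0],[[0,0,0],[0,-80,-10],0],[[0,0,0],[0,-120,-10],0],[[0,0,0],[0,-160,-10],0],[[0,0,0],[0,-200,-10],0],[[0,0,0],[0,-200,-10],0]]' | grep eef
python3 - <<'E'
from plan import *
from meas import *
from drift import drift
t=cam("top");s=cam("side");np.savez("t2.npz",**t);np.savez("s2.npz",**s)
drift(t["pixels"])
a=t["pixels"][125:245,150:290,::-1];b=s["pixels"][120:240,150:290,::-1]
cv2.imwrite("pics/g5.png",np.hstack([cv2.resize(x,(400,343),interpolation=2) for x in(a,b)]))
o=get_obs();print(o['eef_pos'],o['joints'])
E
```

```text
clock: 10.17
eef_pos: [0.5998, 0.0011, 0.1753]
tool_rot: [180.0, 30.2, -175.5]
contact_force: [0.7, -0.0, 0.6]
grip_width: 0.0854
gripper_force: 0.0
eef_pos: [0.6113, -0.2074, 0.1838]
A 0.89 dx,dy mm 7.7 1.6
B 0.95 dx,dy mm 8.1 0.9
C 0.97 dx,dy mm 8.2 0.8
D 0.98 dx,dy mm 8.4 0.4
E 0.97 dx,dy mm 8.5 0.3
phone 0.92 dx,dy mm 7.4 0.8
[ 0.60944874 -0.20109506  0.18181582] [ -30.25646418   10.34572708  114.65212945   30.94202917   33.43083474
 -147.14290155]
```

View pics/g5.png

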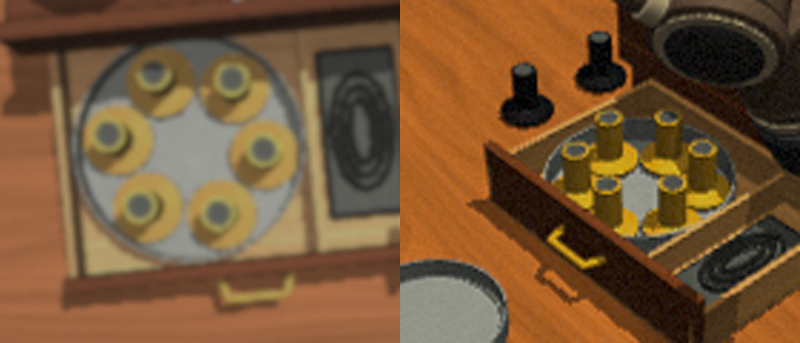

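All six ring holders stand with even gaps and the middle is clear; the drawer is in by about 8 mm. Next I'll measure the six and plan the right-hand pick with a vertical tool, fingers closing along 53° so they fall between neighbours.

```bash
python3 - <<'E'
from meas import *
from plan import *
t=dict(np.load("t2.npz"));s=dict(np.load("s2.npz"))
f=lambda x,y:(149.6+x/2.857,124.6+y/2.857)
g=lambda x,y:(149.6+(x-400)/2.857,119.6+y/2.857)
T=[f(155,75),f(232,79),f(263,151),f(219,213),f(140,207),f(109,134)]
S=[g(609,118),g(668,119),g(702,147),g(673,184),g(606,184),g(575,150)]
# order in side: N, A, B, C, D, E
S=[g(668,119) if 0 else g(668,119),g(702,147),g(673,184),g(606,184),g(575,150),g(609,118)]
Q=[]
for a,b in zip(T,S):
    X,e=tri(t,hole(t,*a,3.5),s,hole(s,*b,3.5));Q.append(X);print((X*1e3).round(1),np.round(e[0]*1e3,1))
Q=np.array(Q)[:,:2];A=np.c_[2*Q,np.ones(6)];x=np.linalg.lstsq(A,(Q**2).sum(1),rcond=None)[0][:2];print('ctr',x*1e3,'r',(np.hypot(*(Q-x).T)*1e3).round(1),'mean',Q.mean(0)*1e3)
d=lambda i:np.hypot(*(Q[i]-Q[(i+1)%6]))*1e3;print([round(d(i),1) for i in range(6)])
plan([[458,-315,130],[458,-315,43]],tilt=0,yaw=143)
E
```

```text
[656.2 114.5  74.9] 1.7
[651.9  51.5  75.8] 0.7
[594.7  26.4  75.6] 0.2
[544.1  63.3  75.2] 0.7
[550.4 125.8  75.1] 0.4
[608.2 150.5  75.1] 0.7
ctr [600.63976053  88.31830253] r [61.4 63.1 62.2 61.9 62.7 62.6] mean [600.91552466  88.66071784]
[np.float64(63.1), np.float64(62.4), np.float64(62.7), np.float64(62.8), np.float64(62.9), np.float64(60.0)]
t 10.7667 tcp [ 609.4 -201.1  181.8] w 0.0852763355419608 joints [ -30.   10.  115.   31.   33. -147.] F [-1.1  0.7  0.3]
turn [10.8 28.7 40.1] z [ 0.  0. -1.]
[458, -315, 130] tcp [ 458. -315.  111.] shift [ 173.2 -103.   -18.5]
[458, -315, 43] tcp [ 458. -315.   24.] shift [ 216.7 -103.1   56.8]
```

```bash
python3 -m inch '[[[10.8,28.7,40.1],[173,-103,-18.5],0],[[10.8,28.7,40.1],[173,-103,-18.5],0],[[10.8,28.7,40.1],[173,-103,-18.5],0],[[10.8,28.7,40.1],[173,-103,-18.5],0],[[10.8,28.7,40.1],[173,-103,-18.5],0],[[10.8,28.7,40.1],[173,-103,-18.5],0],[[10.8,28.7,40.1],[173,-103,-18.5],0],[[10.8,28.7,40.1],[173,-103,-18.5],0]]' 60
python3 -m inch '[[[0,0,0],[0,0,0],0],[[0,0,0],[0,0,0],0]]' >/dev/null
python3 - <<'E'
from plan import *
plan([[458,-315,100],[458,-315,43]],tilt=0,yaw=143)
E
```

```text
clock: 11.43
eef_pos: [0.4608, -0.3131, 0.1114]
tool_rot: [-180.0, 0.0, 143.2]
contact_force: [0.8, -0.3, 1.5]
grip_width: 0.0857
gripper_force: 0.0
t 11.6 tcp [ 458.6 -311.8  110.7] w 0.08542225842232642 joints [-39.  18. 108.   0.  53. -92.] F [-0.5  0.9 -0.6]
turn [ 0.1 -0.   0.4] z [ 0.  0. -1.]
[458, -315, 100] tcp [ 458. -315.   81.] shift [-1.5 -2.9 29.7]
[458, -315, 43] tcp [ 458. -315.   24.] shift [-1.5 -3.  86.7]
```

```bash
python3 -m inch '[[[0,0,0],[-1.5,-3,22],0],[[0,0,0],[-1.5,-3,45],0],[[0,0,0],[-1.5,-3,65],0],[[0,0,0],[-1.5,-3,80],0],[[0,0,0],[-1.5,-3,86],0],[[0,0,0],[-1.5,-3,86],0]]' | grep -E "eef|contact"
python3 -m inch '[[[0,0,0],[0,0,0],0.9],[[0,0,0],[0,0,0],0.9],[[0,0,0],[0,0,0],0.9],[[0,0,0],[0,0,0],0.9],[[0,0,0],[0,0,0],0.9],[[0,0,0],[0,0,0],0.9],[[0,0,0],[0,0,0],0.9]]' 60
python3 -m inch '[[[0,0,0],[0,0,-20],0.9],[[0,0,0],[0,0,-50],0.9],[[0,0,0],[0,0,-80],0.9],[[0,0,0],[0,0,-110],0.9],[[0,0,0],[0,0,-110],0.9],[[0,0,0],[0,0,-110],0.9]]'
python3 - <<'E'
from plan import *
plan([[458,-315,153],[597,88,153]],tilt=0,yaw=143)
E
```

```text
eef_pos: [0.4562, -0.3148, 0.0234]
contact_force: [0.6, 0.1, -0.5]
clock: 12.68
eef_pos: [0.4591, -0.3175, 0.0263]
tool_rot: [180.0, 0.1, 143.2]
contact_force: [-0.3, 1.2, 5.0]
grip_width: 0.0261
gripper_force: 58.9
clock: 13.18
eef_pos: [0.4592, -0.3178, 0.1369]
tool_rot: [180.0, 0.2, 143.2]
contact_force: [-0.3, -0.3, -0.8]
grip_width: 0.0262
gripper_force: 59.1
t 13.1833 tcp [ 459.2 -317.8  136.9] w 0.026244905706456007 joints [-39.  17. 107.   0.  56. -92.] F [-0.3 -0.3 -0.8]
turn [0.  0.2 0.2] z [ 0.  0. -1.]
[458, -315, 153] tcp [ 458. -315.  134.] shift [2.6 1.5 2.9]
[597, 88, 153] tcp [597.  88. 134.] shift [132.8 407.4   2.4]
```

```bash
python3 -m inch '[[[0,0,0],[8,25,0],0.9],[[0,0,0],[20,60,0],0.9],[[0,0,0],[31,96,0],0.9],[[0,0,0],[43,132,0],0.9],[[0,0,0],[55,168,0],0.9],[[0,0,0],[66,203,0],0.9],[[0,0,0],[78,239,0],0.9],[[0,0,0],[90,275,0],0.9]]' | grep eef
python3 -m inch '[[[0,0,0],[12,36,0],0.9],[[0,0,0],[23,70,0],0.9],[[0,0,0],[33,101,0],0.9],[[0,0,0],[40,122,0],0.9],[[0,0,0],[43,132,0],0.9],[[0,0,0],[43,132,0],0.9],[[0,0,0],[43,132,0],0.9]]' | grep -E "eef|contact"
python3 look.py | head -2
python3 - <<'E'
from plan import *
plan([[600.7,88.4,153]],tilt=0,yaw=143)
E
```

```text
eef_pos: [0.5488, -0.0406, 0.1324]
eef_pos: [0.5939, 0.0882, 0.1334]
contact_force: [0.2, 0.4, -1.9]
g [594.   88.2 152.4] [ 0.2  0.4 -1.9]
hole [211.7 172.7] [596.9  86.  170.4]
t 14.5333 tcp [594.2  87.1 134.2] w 0.02602033506818091 joints [  4.  21. 101.  -0.  58. -49.] F [ 0.3  0.1 -1.1]
turn [-0.1 -0.1  0.1] z [ 0.  0. -1.]
[600.7, 88.4, 153] tcp [600.7  88.4 134. ] shift [-4.4  4.9  0.1]
```

```bash
python3 -m inch '[[[0,0,0],[-4,5.6,5],0.9],[[0,0,0],[-4,5.6,12],0.9],[[0,0,0],[-4,5.6,20],0.9],[[0,0,0],[-4,5.6,25],0.9],[[0,0,0],[-4,5.6,25],0.9],[[0,0,0],[-4,5.6,25],0.9],[[0,0,0],[-4,5.6,25],0.9]]' | grep -E "eef|contact"
python3 look.py | head -2
python3 - <<'E'
from meas import *
from drift import drift
t=dict(np.load("t1.npz"));s=dict(np.load("s1.npz"));drift(t["pixels"])
hsv=cv2.cvtColor(s["pixels"],cv2.COLOR_RGB2HSV);m=cv2.inRange(hsv,(19,100,50),(36,255,255))[150:200,195:270]
for r in range(50):print(150+r,''.join('#' if q else '.' for q in m[r]))
a=np.linspace(0,2*np.pi,73)
for z in(.085,.090,.095):
    P=np.array([proj(s,[.6007+.03*np.cos(q),.0884+.03*np.sin(q),z]) for q in a]);print(z,'u',P[:,0].min().round(1),P[:,0].max().round(1),'v',P[:,1].min().round(1),P[:,1].max().round(1))
E
```

```text
eef_pos: [0.602, 0.0908, 0.1102]
contact_force: [-0.8, 0.0, -1.8]
g [602.   90.7 129.2] [-0.8  0.  -1.8]
hole [211.1 168.8] [607.   89.6 147.2]
phone 0.92 dx,dy mm 7.4 0.8
panel 0.95 dx,dy mm 7.0 2.0
150 ...........................................................................
151 ............................................#..............................
152 ...........................................................................
153 ...........................................................................
154 .............................................#...#.........................
155 ..............................................#............................
156 ...........................#....#..........................................
157 ..........................#.....##...............#.........................
158 ..........................#...####............##..#........................
159 .........................###..####..........###....##......................
160 ........................#......###..........##......##.....................
161 ................
[... 2500 characters left out ...]
..........###################.....#....
193 ......................#############........################...#....#.......
194 ......................##############......#################................
195 ........................##############...###################...##..#.......
196 ..........................############..#####################.##...........
197 ...........................####.#######.#######.###############........#...
198 ...........#................###########.#####################..............
199 .........###.................##########.#################..#...#..........#
0.085 u 222.7 244.1 v 162.6 175.5
0.09 u 222.7 244.1 v 161.2 174.0
0.095 u 222.6 244.1 v 159.8 172.6
```

```bash
python3 -m inch '[[[0,0,0],[0,-1.2,10],0.9],[[0,0,0],[0,-1.2,20],0.9],[[0,0,0],[0,-1.2,30],0.9],[[0,0,0],[0,-1.2,40],0.9],[[0,0,0],[0,-1.2,50],0.9],[[0,0,0],[0,-1.2,50],0.9],[[0,0,0],[0,-1.2,50],0.9],[[0,0,0],[0,-1.2,50],0.9]]' | grep -E "eef|contact"
python3 look.py | head -1
python3 - <<'E'
from meas import *
from drift import drift
t=dict(np.load("t1.npz"));drift(t["pixels"])
E
```

```text
eef_pos: [0.6015, 0.0899, 0.0602]
contact_force: [-0.4, 0.3, -1.4]
g [601.5  89.9  79.2] [-0.4  0.3 -1.4]
phone 0.92 dx,dy mm 7.4 0.8
panel 0.95 dx,dy mm 7.0 2.0
```

```bash
python3 -m inch '[[[0,0,0],[0.3,-0.5,2],0.9],[[0,0,0],[0.3,-0.5,4],0.9],[[0,0,0],[0.3,-0.5,6],0.9],[[0,0,0],[0.3,-0.5,8],0.9],[[0,0,0],[0.3,-0.5,9.5],0.9],[[0,0,0],[0.3,-0.5,11],0.9],[[0,0,0],[0.3,-0.5,11],0.9],[[0,0,0],[0.3,-0.5,11],0.9]]' | grep -E "eef|contact"
python3 -m inch '[[[0,0,0],[0,0,1],0.9],[[0,0,0],[0,0,2],0.9],[[0,0,0],[0,0,3],0.9],[[0,0,0],[0,0,3],0.9]]'| grep -E "eef|contact"
python3 -m inch '[[[0,0,0],[0,0,1],0.9],[[0,0,0],[0,0,2],0.9],[[0,0,0],[0,0,3],0.9],[[0,0,0],[0,0,3],0.9]]'| grep -E "eef|contact"
```

```text
eef_pos: [0.6006, 0.0896, 0.0491]
contact_force: [0.3, -0.1, -1.9]
eef_pos: [0.6006, 0.0897, 0.0461]
contact_force: [-0.1, 0.8, -0.6]
eef_pos: [0.6006, 0.0896, 0.043]
contact_force: [0.2, 0.2, -0.8]
```

```bash
python3 -m inch '[[[0,0,0],[0,0,0.8],0.9],[[0,0,0],[0,0,1.5],0.9],[[0,0,0],[0,0,1.5],0.9],[[0,0,0],[0,0,1.5],0.9]]'| grep -E "eef|contact"
python3 -m inch '[[[0,0,0],[0,0,0.8],0.9],[[0,0,0],[0,0,0.8],0.9],[[0,0,0],[0,0,0.8],0.9]]'| grep -E "eef|contact"
```

```text
eef_pos: [0.6007, 0.0897, 0.0417]
contact_force: [-0.2, 0.5, -1.3]
eef_pos: [0.6009, 0.0897, 0.0413]
contact_force: [-0.5, 0.9, 0.7]
```

Contact is beginning at the expected height. I'll release and rise.

```bash
python3 -m inch '[[[0,0,0],[0,0,0.6],0.9],[[0,0,0],[0,0,0.6],0.65],[[0,0,0],[0,0,0.6],0.55],[[0,0,0],[0,0,0.6],0.5],[[0,0,0],[0,0,0.6],0.5],[[0,0,0],[0,0,0.6],0.5]]'
python3 -m inch '[[[0,0,0],[0,0,-8],0.5],[[0,0,0],[0,0,-20],0.5],[[0,0,0],[0,0,-40],0.5],[[0,0,0],[0,0,-70],0.5],[[0,0,0],[0,0,-110],0.5],[[0,0,0],[0,0,-150],0.5],[[0,0,0],[0,-40,-170],0.7],[[0,0,0],[0,-80,-180],1]]'| grep -E "eef|contact"
python3 -m inch '[[[0,0,0],[0,-40,0],1],[[0,0,0],[0,-80,0],1],[[0,0,0],[0,-120,0],1],[[0,0,0],[0,-160,0],1],[[0,0,0],[0,-200,0],1],[[0,0,0],[0,-220,0],1],[[0,0,0],[0,-220,0],1]]' | grep eef
python3 - <<'E'
from plan import *
from meas import *
from drift import drift
t=cam("top");s=cam("side");np.savez("t3.npz",**t);np.savez("s3.npz",**s)
a=t["pixels"][125:245,150:290,::-1];b=s["pixels"][120:240,150:290,::-1]
cv2.imwrite("pics/g6.png",np.hstack([cv2.resize(x,(400,343),interpolation=2) for x in(a,b)]))
drift(t["pixels"])
E
```

```text
clock: 18.4
eef_pos: [0.6008, 0.0896, 0.0403]
tool_rot: [180.0, -0.0, 143.2]
contact_force: [-0.3, 0.7, -0.5]
grip_width: 0.0424
gripper_force: 0.0
eef_pos: [0.5581, 0.0281, 0.2263]
contact_force: [0.5, -2.0, 0.9]
eef_pos: [0.4204, -0.1513, 0.2209]
A 0.89 dx,dy mm 7.7 1.6
B 0.96 dx,dy mm 8.1 0.8
C 0.96 dx,dy mm 8.2 0.7
D 0.93 dx,dy mm 7.7 0.8
E 0.97 dx,dy mm 8.6 0.3
phone 0.92 dx,dy mm 7.4 0.8
panel 0.95 dx,dy mm 7.0 2.0
```

View pics/g6.png

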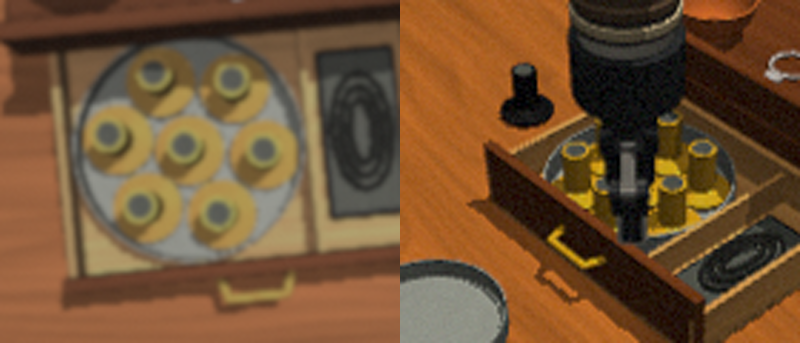

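All seven stand in the tin in the top view: the middle holder is at crop (184,146), with six evenly round it. I'll shut the drawer by pushing the brass pull (top crop (255,294)) with closed fingers leaned back 30°, which stays clear of the lip. First I'll measure the pull.

```bash
python3 - <<'E'
from meas import *
from plan import *
t=dict(np.load("t3.npz"));s=dict(np.load("s3.npz"))
def blob(c,u0,u1,v0,v1):
    hsv=cv2.cvtColor(c["pixels"],cv2.COLOR_RGB2HSV);m=cv2.inRange(hsv,(17,110,60),(36,255,255))[v0:v1,u0:u1]
    for r in range(v1-v0):print(v0+r,u0,''.join('#' if q else '.' for q in m[r]))
blob(t,222,256,216,234);blob(s,198,228,196,220)
# centre holder and all tops from top view at 75 mm
f=lambda x,y:(149.6+x/2.857,124.6+y/2.857)
T=[f(155,75),f(232,79),f(263,151),f(219,213),f(140,207),f(109,134),f(184,146)]
Q=np.array([plane(t,*hole(t,*a,3.5),.075)[:2] for a in T])*1e3;print(Q.round(1),np.hypot(*(Q-Q[:6].mean(0)).T).round(1))
E
```

```text
216 222 ..................................
217 222 ..................................
218 222 ..................................
219 222 ..................................
220 222 .............................##...
221 222 ............................###...
222 222 ............................####..
223 222 ....####...................####...
224 222 ....####...................####...
225 222 ....#####.................#####...
226 222 .....####.........############....
227 222 .....#####..##################....
228 222 ......#######################.....
229 222 ......####################........
230 222 .......############...............
231 222 ..................................
232 222 ..................................
233 222 ..................................
196 198 ......................######..
197 198 .......................#####..
198 198 ........#...............####..
199 198 .......###................##..
200 198 ......####.................#..
201 198 .....#####....................
202 198 ....#####.....................
203 198 ...#####......................
204 198 ...######.....................
205 198 ....######....................
206 198 ......#####...................
207 198 ......#######.................
208 198 ........######................
209 198 .........######......##.......
210 198 ...........#############......
211 198 ...........#############......
212 198 .............##########.......
213 198 ..............######..........
214 198 ..............................
215 198 ..............................
216 198 ..............................
217 198 ..............................
218 198 ..............................
219 198 ..............................
[[656.7 113.6]
 [652.6  51.2]
 [594.9  26.3]
 [544.7  62.9]
 [550.8 125.6]
 [608.9 150.1]
 [599.1  90.1]] [60.8 63.2 62.3 62.2 62.9 62.2  3. ]
```

```bash
python3 - <<'E'
from meas import *
from plan import *
t=dict(np.load("t3.npz"));s=dict(np.load("s3.npz"))
X,e=tri(t,(239.3,228.2),s,(207.7,207.7));print(X*1e3,e)
X=X*1e3
# TCP so that front corner (9.5 ahead, 5.5 up) is 40 mm before the bar, at its centre height
sx=np.array([np.cos(np.radians(4.3)),np.sin(np.radians(4.3)),0]);z=Rd(30,4.3).as_matrix()[:,2]
tc=X-sx*9.5-[0,0,5.5]-sx*5
plan([tc-sx*50+[0,0,80]-19*z,tc-sx*40-19*z,tc-19*z],flip=1)
E
```

```text
[475.77336354  34.08616079  46.10938745] [np.float64(0.0003523639764574755), np.float64(0.00035236397645783035)]
t 19.75 tcp [ 422.8 -149.2  220.9] w -2.131243297470065e-06 joints [-25.  -2. 117.   0.  65. -78.] F [ 1.   0.2 -0.4]
turn [-10.8 -28.5 -40.3] z [ 0.5   0.04 -0.87]
[401.98166366  28.53773501 137.06387012] tcp [411.5  29.3 120.6] shift [116.5 135.6 100.2]
[411.95351499  29.28752228  57.06387012] tcp [421.4  30.   40.6] shift [109.1 142.1 180.3]
[451.84092033  32.28667135  57.06387012] tcp [461.3  33.   40.6] shift [ 79.1 168.5 180.4]
```

```bash
python3 -m inch '[[[-10.8,-28.5,-40.3],[116.5,135.6,100],1],[[-10.8,-28.5,-40.3],[116.5,135.6,100],1],[[-10.8,-28.5,-40.3],[116.5,135.6,100],1],[[-10.8,-28.5,-40.3],[116.5,135.6,100],1],[[-10.8,-28.5,-40.3],[116.5,135.6,100],1],[[-10.8,-28.5,-40.3],[116.5,135.6,100],1],[[-10.8,-28.5,-40.3],[116.5,135.6,100],1],[[-10.8,-28.5,-40.3],[116.5,135.6,100],1]]' | grep -E "eef|rot"
python3 -m inch '[[[0,0,0],[0,0,0],1],[[0,0,0],[0,0,0],1]]' >/dev/null
python3 - <<'E'
from plan import *
sx=np.array([np.cos(np.radians(4.3)),np.sin(np.radians(4.3)),0]);z=Rd(30,4.3).as_matrix()[:,2]
X=np.array([475.8,34.1,45]);tc=X-sx*9.5-[0,0,5.5]-sx*5
plan([tc-sx*40-19*z,tc-19*z],flip=1)
E
```

```text
eef_pos: [0.4099, 0.0327, 0.1195]
tool_rot: [179.9, 29.9, -175.1]
t 20.5833 tcp [410.6  30.7 120. ] w -0.0002808753483200539 joints [  -6.  -13.  146.   17.   18. -115.] F [-0.5  0.5  0. ]
turn [ 0.2 -0.2  0. ] z [ 0.5   0.04 -0.87]
[411.98015145  29.30136148  55.95448267] tcp [421.5  30.   39.5] shift [30.7 -1.8 75.2]
[451.8675568   32.30051056  55.95448267] tcp [461.3  33.   39.5] shift [-4.  -1.9 95.1]
```

```bash
python3 -m inch '[[[0,0,0],[-1,-1.9,20],1],[[0,0,0],[-2,-1.9,40],1],[[0,0,0],[-3,-1.9,60],1],[[0,0,0],[-4,-1.9,80],1],[[0,0,0],[-4,-1.9,95],1],[[0,0,0],[-4,-1.9,95],1],[[0,0,0],[-4,-1.9,95],1]]' | grep -E "eef|rot|cont"
python3 -m inch '[[[0,0,0],[-2.6,0,1.5],1],[[0,0,0],[-5.2,0,3],1],[[0,0,0],[-7.8,0,4.5],1],[[0,0,0],[-10.4,0,6],1],[[0,0,0],[-13,0,7.5],1],[[0,0,0],[-16,0,9.2],1],[[0,0,0],[-16,0,9.2],1]]' | grep -E "eef|rot|cont"
python3 -c "
from drift import *
t=cam('top');drift(t['pixels'])"
```

```text
eef_pos: [0.4643, 0.0333, 0.0435]
tool_rot: [179.6, 29.5, -176.2]
contact_force: [0.5, -0.6, 0.1]
eef_pos: [0.4816, 0.034, 0.0447]
tool_rot: [-179.9, 29.6, -175.5]
contact_force: [-1.5, -0.2, 0.7]
B 0.78 dx,dy mm 18.6 2.3
D 0.77 dx,dy mm 18.6 2.3
phone 0.8 dx,dy mm 18.6 2.3
panel 0.82 dx,dy mm 18.6 4.6
```

```bash
python3 -m inch '[[[0,0,0],[-3,0,4],1],[[0,0,0],[-9,0,8],1],[[0,0,0],[-17,0,13],1],[[0,0,0],[-26,0,18],1],[[0,0,0],[-35,0,23],1],[[0,0,0],[-44,0,28],1],[[0,0,0],[-53,0,33],1],[[0,0,0],[-62,0,38],1]]' | grep -E "eef|rot|cont"
python3 -m inch '[[[0,0,0],[-9,0,5],1],[[0,0,0],[-17,0,10],1],[[0,0,0],[-26,0,15],1],[[0,0,0],[-35,0,20],1],[[0,0,0],[-43,0,25],1],[[0,0,0],[-51,0,29.5],1],[[0,0,0],[-57,0,33],1],[[0,0,0],[-60,0,34.6],1]]' | grep -E "eef|rot|cont"
python3 - <<'E'
from meas import *
t=cam("top");s=cam("side");np.savez("t4.npz",**t);np.savez("s4.npz",**s)
o=get_obs();print(o['eef_pos'],o['contact_force'])
# panel's front top edge in the top view at z=.078: red-brown -> table; print grey profile along columns
g=cv2.cvtColor(t["pixels"],7)
for u in(180,190,285,295):
    print(u,g[130:235,u].tolist())
E
```

```text
eef_pos: [0.5528, 0.0401, 0.0414]
tool_rot: [179.9, 29.4, -175.6]
contact_force: [-4.9, 1.8, 2.1]
eef_pos: [0.6231, 0.0452, 0.0413]
tool_rot: [-180.0, 29.6, -175.6]
contact_force: [-2.5, -0.0, 2.2]
[0.62324276 0.04483802 0.04143484] [ 0.36807972 -0.91192382  0.12195529]
180 [69, 78, 78, 75, 72, 61, 45, 30, 24, 28, 29, 40, 65, 88, 98, 102, 103, 102, 98, 98, 97, 91, 82, 75, 73, 71, 62, 42, 28, 24, 32, 46, 61, 66, 68, 68, 69, 75, 91, 104, 109, 109, 110, 110, 108, 106, 105, 106, 109, 113, 115, 118, 120, 118, 118, 120, 119, 121, 119, 119, 117, 116, 116, 115, 114, 112, 111, 110, 107, 106, 108, 112, 114, 115, 115, 114, 111, 108, 108, 110, 112, 112, 114, 116, 117, 119, 120, 121, 123, 124, 123, 122, 120, 119, 117, 113, 111, 109, 110, 112, 114, 116, 118, 117, 116]
190 [76, 78, 76, 72, 63, 48, 31, 26, 27, 27, 38, 61, 79, 81, 76, 77, 85, 93, 96, 96, 90, 84, 78, 75, 72, 62, 46, 27, 24, 31, 46, 59, 65, 68, 69, 68, 76, 92, 106, 110, 110, 110, 111, 110, 106, 107, 107, 109, 112, 114, 117, 117, 115, 111, 110, 110, 111, 111, 109, 107, 107, 109, 110, 109, 106, 104, 103, 104, 106, 108, 110, 112, 115, 116
[... 475 characters left out ...]
11, 113, 114, 116, 118, 117, 116, 113, 114, 116, 116, 117, 116, 113, 113, 113, 113, 111, 110, 112, 116, 117, 119, 121, 124, 123, 119, 117, 117, 118, 119, 119, 117, 116, 117, 119, 120]
295 [32, 54, 77, 93, 101, 106, 107, 104, 102, 102, 100, 89, 79, 74, 73, 63, 50, 55, 76, 94, 105, 111, 112, 109, 105, 103, 101, 100, 100, 102, 105, 109, 111, 113, 113, 115, 116, 113, 109, 106, 107, 109, 109, 111, 111, 114, 112, 111, 109, 109, 111, 111, 113, 113, 116, 116, 116, 115, 113, 111, 113, 113, 113, 113, 112, 113, 114, 113, 112, 112, 112, 114, 114, 115, 113, 113, 113, 115, 115, 115, 114, 113, 113, 113, 114, 114, 112, 112, 113, 114, 117, 120, 122, 123, 120, 115, 113, 116, 116, 117, 116, 115, 116, 119, 119]
```

```bash
python3 - <<'E'
from meas import *
t=dict(np.load("t4.npz"))
for p in((180,156.7),(190,155.7),(285,146.6)):
    X=plane(t,*p,.078)*1e3;lip=669.3+(211.1-X[1])*.0755;print(X.round(1),'to shut',round((lip+7-X[0])*.997,1))
s=dict(np.load("s4.npz"))
hsv=cv2.cvtColor(t["pixels"],cv2.COLOR_RGB2HSV);m=cv2.inRange(hsv,(17,110,60),(36,255,255))
k,l,st,ce=cv2.connectedComponentsWithStats(m)
for i in range(1,k):
    if st[i,4]>8:print('top',st[i],ce[i].round(1))
E
```

```text
[642.6 166.9  78. ] to shut 36.9
[644.7 144.1  78. ] to shut 36.5
[664.2 -73.7  78. ] to shut 33.5
top [211 137  22  11 148] [221.5 141.6]
top [189 140  15   5  55] [196.1 141.8]
top [219 152  29  13 154] [233.5 159.1]
```

```bash
python3 -m inch '[[[0,0,0],[-4,0,2.3],1],[[0,0,0],[-8.7,0,5],1],[[0,0,0],[-13,0,7.5],1],[[0,0,0],[-17.3,0,10],1],[[0,0,0],[-21.6,0,12.5],1],[[0,0,0],[-25,0,14.5],1],[[0,0,0],[-25,0,14.5],1]]' | grep -E "eef|cont"
python3 -m inch '[[[0,0,0],[-1.3,0,0.75],1],[[0,0,0],[-2.6,0,1.5],1],[[0,0,0],[-3.5,0,2],1],[[0,0,0],[-3.5,0,2],1]]' | grep -E "eef|cont"
python3 -m inch '[[[0,0,0],[-1,0,0.6],1],[[0,0,0],[-2,0,1.2],1],[[0,0,0],[-2.6,0,1.5],1],[[0,0,0],[-2.6,0,1.5],1]]' | grep -E "eef|cont"
```

```text
eef_pos: [0.6524, 0.0472, 0.0409]
contact_force: [-0.3, -0.1, -0.1]
eef_pos: [0.6549, 0.0475, 0.0404]
contact_force: [-0.8, 0.4, 0.3]
eef_pos: [0.6577, 0.0478, 0.0402]
contact_force: [-2.7, -0.7, 1.8]
```

```bash
for i in 1; do python3 -m inch '[[[0,0,0],[-0.9,0,0.5],1],[[0,0,0],[-1.7,0,1],1],[[0,0,0],[-1.7,0,1],1]]' | grep -E "eef|cont"; done
python3 -m inch '[[[0,0,0],[-0.9,0,0.5],1],[[0,0,0],[-1.7,0,1],1],[[0,0,0],[-1.7,0,1],1]]' | grep -E "eef|cont"
python3 - <<'E'
from meas import *
t=cam("top");np.savez("t5.npz",**t);g=cv2.cvtColor(t["pixels"],7)
for u in(185,190,285):print(u,g[125:165,u].tolist())
hsv=cv2.cvtColor(t["pixels"],cv2.COLOR_RGB2HSV);m=cv2.inRange(hsv,(17,110,60),(36,255,255))[130:165,215:256]
for r in range(35):
    if m[r].any():print(130+r,''.join('#' if q else '.' for q in m[r]))
E
```

```text
eef_pos: [0.6597, 0.048, 0.0401]
contact_force: [-1.0, 0.3, 2.2]
eef_pos: [0.66, 0.0481, 0.0399]
contact_force: [-11.3, -3.1, 10.3]
185 [45, 46, 45, 47, 62, 73, 78, 79, 76, 70, 56, 37, 25, 25, 23, 24, 24, 24, 24, 31, 46, 61, 68, 70, 68, 67, 65, 64, 63, 62, 60, 61, 63, 63, 63, 62, 67, 79, 97, 110]
190 [55, 63, 69, 72, 74, 78, 79, 77, 73, 63, 47, 30, 25, 27, 28, 26, 24, 25, 25, 37, 53, 66, 71, 70, 68, 66, 64, 64, 64, 61, 61, 61, 63, 64, 63, 64, 73, 91, 107, 113]
285 [61, 48, 33, 27, 27, 28, 24, 25, 24, 26, 36, 51, 65, 69, 69, 69, 71, 72, 72, 73, 73, 75, 72, 70, 73, 83, 96, 103, 103, 104, 104, 105, 105, 106, 107, 110, 112, 114, 116, 117]
137 ...........................####..........
138 ...........................####..........
139 ..####....................#####..........
140 ..#####...................####...........
141 ..#####...................####...........
142 ...####....................##............
143 ....###...................###............
144 ....###..................####............
145 .....###......###############............
146 .....#######################.............
147 ......###################................
148 .......######............................
```

Resistance jumped to 11 N, which means the stop is reached, and the panel is hidden under the lip. I'll retreat and verify.

```bash
python3 -m inch '[[[0,0,0],[5,0,-3],1],[[0,0,0],[17,0,-10],1],[[0,0,0],[35,0,-20],1],[[0,0,0],[60,0,-35],1],[[0,0,0],[78,0,-55],1],[[0,0,0],[78,0,-85],1],[[0,0,0],[78,0,-115],1],[[0,0,0],[78,0,-140],1]]' | grep -E "eef|cont"
python3 -m inch '[[[0,0,0],[0,-40,-10],1],[[0,0,0],[0,-80,-10],1],[[0,0,0],[0,-120,-10],1],[[0,0,0],[0,-160,-10],1],[[0,0,0],[0,-160,-10],1],[[0,0,0],[0,-160,-10],1]]' | grep -E "eef|cont|clock"
python3 - <<'E'
from meas import *
t=cam("top");s=cam("side");a=dict(np.load("t0.npz"))
g=cv2.cvtColor(t["pixels"],7);ga=cv2.cvtColor(a["pixels"],7)
print(g[125:165,285].tolist())
for n,(u0,u1,v0,v1) in {'bowl':(150,202,72,124),'keys':(212,240,80,126),'pw':(256,292,72,110)}.items():
    r=cv2.matchTemplate(g[v0-5:v1+5,u0-5:u1+5],ga[v0:v1,u0:u1],5);_,m,_,l=cv2.minMaxLoc(r);print(n,round(m,3),l[0]-5,l[1]-5)
def bar(c,u0,u1,v0,v1):
    m=cv2.inRange(cv2.cvtColor(c["pixels"],cv2.COLOR_RGB2HSV),(17,110,60),(36,255,255));k,l,st,ce=cv2.connectedComponentsWithStats(m[v0:v1,u0:u1]);i=1+np.argmax(st[1:,4]);return st[i],ce[i]+[u0,v0]
s0=dict(np.load("s3.npz"));t3=dict(np.load("t3.npz"))
b0,b1=bar(t3,222,256,216,234),bar(t,205,256,130,160);print(b0,b1,plane(t,*b0[1],.046),plane(t,*b1[1],.046))
E
```

```text
eef_pos: [0.5242, 0.0374, 0.1244]
contact_force: [0.8, 0.0, 0.4]
clock: 26.2
eef_pos: [0.534, -0.1266, 0.1336]
contact_force: [-0.2, 0.3, 0.2]
[60, 47, 32, 24, 27, 30, 26, 24, 23, 26, 36, 52, 65, 69, 68, 68, 71, 71, 73, 72, 73, 74, 72, 71, 72, 82, 95, 103, 103, 104, 103, 104, 104, 104, 106, 108, 111, 112, 114, 116]
bowl 0.999 0 0
keys 1.0 0 0
pw 0.999 0 0
(array([  4,   4,  28,  11, 129], dtype=int32), array([239.58914729, 226.65116279])) (array([ 12,   7,  29,  12, 115], dtype=int32), array([231.3826087 , 143.79130435])) [0.47970586 0.03317064 0.046     ] [0.67703339 0.05082094 0.046     ]
```

The pull travelled about 198 mm to a hard stop, the bystanders haven't moved, and the arm is clear. I'm handing it in.

```bash
python3 -c "
from cell import *
print(job_done())"
```

```text
the job is handed in; nothing more can be done
None
```

I set both loose holders in the tin so all seven stand in it, pushed the drawer gently to its stop without moving the bowl, paperweight or keys, and handed the job in at about 26 s; the holders couldn't be seen once the drawer was shut, and no verdict came back.

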